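# Rebuild the swivel of a fume extraction arm

## Task

Rebuild the swivel on the fume arm's red bench base. Thread the large spacer ring and then the small spacer ring onto the stepped steel spindle, lowering each by hand until it is fully home (no dropping), then put the bayonet collar on top with its slots over the spindle's cross pins, press it straight down against the spring until it is clear under the pins, turn it clockwise (seen from above) about a sixth of a turn, and let it rise so that the pins sit in its notches. Feel your way: never load the spindle or the spring under it with more than about 2.5 kg, and leave the wrench, the screwdriver and the grease tin where they are.

Things in the scene. Friction and masses are not known exactly. Their poses are not given: they have to be found in the camera images.
- base: Red bench base of a fume arm, fixed; place and yaw vary. Flange 156 mm across, 10 high; cone to z = 60 mm. Origin: centre of the underside on the bench, z up. A bare steel spindle is clamped upright in it through an oversize hole: its axis stands up to 3.5 mm off the base's z axis in x and in y, differently each time, is not measured, and must be seen or felt. It stays put under light loads.
- axis_point (a point): Point on the base's axis at the height of the cross pin, 124 mm above the base's origin (not on the spindle's true axis). The spindle has three steps: 39 mm in diameter up to 85 mm above the base's origin, 31 mm up to 103, 18 mm up to the tip at 139. The shoulders are square-edged; the tip has a 2.5 mm chamfer. The cross pin, 6 mm thick, 29 mm long, lies along the base's x axis.
- spring_plate: Round steel plate around the spindle's foot (carried by the base, centred on its axis), 56 mm across, 4 mm thick, on a wave spring; the stack rests on it. Origin: centre of its top, on the axis, 76 mm above the base's origin when free. The spring resists with 8 N at first and 1 N more per mm pressed, to a hard stop after 8 mm.
- ring_large: Large spacer ring, bare steel, 62 mm outside, bore 40.2 mm, 18 mm high, about 0.24 kg, flat on the black mat (3 mm thick). Origin: centre of its underside; z up. Its bore fits the 39 mm step; home, it lies on the spring plate, underside 76 mm above the base's origin while the spring is free.
- ring_small: Small spacer ring, bare steel, 54 mm outside, bore 32.2 mm, 18 mm high, about 0.2 kg, flat on the mat. Origin: centre of its underside; z up. Its bore fits the 31 mm step; home, it lies on the large ring, underside 94 mm above the base's origin while the spring is free.
- collar: Bayonet collar, bare steel, 0.11 kg, flat on the mat, right way up: 44 mm outside, body 16 mm high, bore 19.2 mm; two gripping flats 22 mm long, 38 mm apart, face its own +y and -y. Origin: centre of its underside; z up. Two slots 9 mm wide run right through its height along its own x axis (+x and -x, out to 16 mm from the axis): the cross pin passes through them.
- collar_notch (a point): Floor of one of the collar's two opposite top notches, 13 mm from its axis, 12.5 mm above its underside. Notches: 9 mm wide, 3.5 mm deep, 60 degrees counterclockwise (from above) of the slots; so the collar turns 60 degrees clockwise from slots-over-pin to pin-in-notches. Beyond each notch a lug rises 4 mm above the top face and stops the turn.
- collar_top (a point): Centre of the collar's 16 mm high top face. With both rings home and the spring free, the collar's underside meets the small ring at 112 mm above the base's origin, 7 mm too high to pass under the pin: press it 7 to 8 mm down (8 = hard stop) to turn it. Locked, the spring holds its underside at 108.5 mm.
- wrench: Steel wrench lying on the bench, a bystander; origin at the centre of its underside.
- screwdriver: Screwdriver lying on the bench, a bystander; origin at the centre of its underside.
- grease_tin: Closed grease tin 66 mm across and 60 mm high standing on the bench, a bystander; origin at the centre of its underside.

How it is judged:
On the way, in this order (a step that is already met when the one before it is completed fails the run):
1. the large ring is home on the spring plate (z of ring_large in the frame of base between 0.066 and 0.0775 m and horizontal distance between ring_large and base below 0.006 m), for 0.2 s.
2. the small ring is home on the large ring (all of step 1 and z of ring_small in the frame of base between 0.084 and 0.0955 m and horizontal distance between ring_small and base below 0.006 m), for 0.2 s.
At the end, for the whole second after the job is handed in: Collar locked, at rest, released: underside 106.8-110.2 mm above the base origin, slots 60 degrees (within 12) from the pin, tilt under 4 degrees; large ring at 70.5-74.5 mm, small ring on it at 88.5-92.5 mm; all within 6 mm of the base axis, rings within 2.5 mm of the collar axis (z of collar in the frame of base between 0.1068 and 0.1102 m and horizontal distance between each of collar, ring_large, ring_small and base below 0.006 m and angle between the x axis of collar and the x axis of base, either way round between 0.83 and 1.26 rad and angle between collar's own z axis and vertical below 0.07 rad and z of ring_large in the frame of base between 0.0705 and 0.0745 m and z of ring_small in the frame of base between 0.0885 and 0.0925 m and horizontal distance between each of ring_large, ring_small and collar below 0.0025 m and linear speed of collar below 0.01 m/s); the robot touches nothing.
It fails at once if the spring plate under the stack is loaded with more than 25 N (contact force between spring_plate and anything else above 25 N).
It fails at once if the base (spindle, pin and spring plate together) is loaded with more than 35 N (contact force between base and anything else above 35 N).
It fails at once if a ring or the collar is dropped or rushed down the spindle (faster than 0.3 m/s below the spindle's tip) ((horizontal distance between ring_large and base below 0.015 m and z of ring_large in the frame of base below 0.139 m and linear speed of ring_large above 0.3 m/s) or (horizontal distance between ring_small and base below 0.015 m and z of ring_small in the frame of base below 0.139 m and linear speed of ring_small above 0.3 m/s) or (horizontal distance between collar and base below 0.015 m and z of collar in the frame of base below 0.139 m and linear speed of collar above 0.3 m/s)).
It fails at once if the wrench, the screwdriver or the grease tin is moved more than 20 mm (distance of any of wrench, screwdriver, grease_tin from where it was at the start of the episode above 0.02 m).
It also fails if it takes over 72 s, if anything falls off the work surface, if the arm or the gripper's body presses on something with over 40 N, if the wrist force passes 120 N, or if a joint passes its speed limit or range.

## Robot

A 6-joint arm with a two-finger parallel gripper is mounted at the origin on the work surface. World frame = base frame: x ahead of the robot, y to its left, z up, the work surface at z = 0. Lengths are in m, angles in rad, forces in N, time in s.
With the tool pointing down it reaches from about 0.35 to 0.875 m from the base axis. Payload 4.2 kg.
Tool frame: the origin (TCP) lies midway between the tips of the shut fingers; the grasp point (between the pads) lies 19 mm behind it; z points along the fingers, y is the line along which they close (so a half turn about z gives the same grasp; the last joint's range is limited). The gripper opens to 87 mm and grips with 3 to 60 N. Pads are 19 mm wide; open, the fingers measure 117 mm over their backs; the gripper's body (75 mm by 190 mm) begins 51 mm behind the grasp point.
Start: joints at [-1.039, 0.385, 0.008, 0, -1.194, -0.259], TCP at [0.168, -0.602, 0.223] pointing down, gripper open.
Joint ranges: [-3.14, 3.14], [-1.21, 2.06], [-1.07, 1.41], [-3.16, 2.05], [-2.99, -0.16], [-3.1, 3.1]. Speed limits (rad/s): [2.79, 2.79, 3.14, 3.14, 3.14, 3.14].

## Interface

Orientations are given as a unit quaternion [x, y, z, w].
In Python, from workcell import * gives the robot as it stands.
- The arm moves only by the tool move_arm, never from a script. Its argument "commands" is a list of rows, each an object with "twist": the turn, a rotation vector about the world's x, y, z in degrees, a list of three; "travel": the shift along the world's x, y, z in mm, a list of three; "gripper": the closure in counts, from 0 (fully open) to 255 (shut). A call has 1 to 8 rows; each row is the pose to reach, as a shift and turn from the pose commanded when the call began; what a row does not reach only later rows make up. A row lasts 1/12 s, in which the tool goes at most 41.7 mm and 7.16 degrees, less where a joint would pass 70% of its speed; a pose out of reach is approached as far as the arm can. A call with a gripper value outside its range is refused whole. The fingers move at their own pace and stop on an object; the grip force is fixed at half the most. Time passes only in rows, so rows that repeat a pose let the fingers close. It gives the time, the measured TCP pose, the force, the opening and the grip force at its end, in the units of the state.
- get_state(): the state, without advancing time (a new reading comes with each control period).
- camera(name): name is "scene" or "top" or "wrist"; returns a dict with "pixels" (480x640x3 uint8, red, green, blue), "range_z" (480x640 float32, m along the optical axis (not along the pixel's ray), 0 where there is no reading), "fx", "fy", "cx", "cy" (pixels), "D" ([k1, k2, p1, p2, k3] as OpenCV has them; the pictures are not rectified), "rvec" (rotation vector, rad) and "tvec" (3), from world to camera coordinates, as OpenCV has them. Camera axes: x right, y down, z forward; pixel columns grow to the right and rows downward; lengths in m; the calibration is good to about 2 mm. A picture is of the moment at which its call begins.
- hand_in(): hands the job in; it is judged then, once.
The state is a dict: "t": time; "joint_pos": joint angles; "qvel": joint speeds; "joint_efforts": joint torques, N m; "ee_pos": TCP position; "eef_rot": TCP orientation; "wrist_force": force on the tool from outside, world axes, zero at the start; "ft_torque": the same for the moment, N m; "grip_width": opening from 0.0 (shut) to 1.0 (fully open); "grasp_force": force on a finger pad.
Only numpy, scipy, OpenCV 4.12 (cv2) and the standard library are available. Lean on these libraries where they do the work, as an engineer would, in place of code of your own. Each camera call takes 0.05 s, during which the arm holds its last target. There are 200 camera calls.

## Working session

There is one attempt and no reset: what is moved stays moved. The work goes in short steps, Python scripts to look and compute and a tool call to move; the robot and the scene stay as the last step left them, time stands still between calls to the robot, and variables do not carry over. Pictures are saved under pics/ and viewed, at most 10 in all, crops included, and the job is handed in when it is done.

Besides the shell and the picture viewer there is one more tool, called by a JSON object that holds its "method" and its "body". move_arm: Moves the arm, as the interface text tells. Its arguments: {"type":"object","properties":{"commands":{"type":"array"}},"required":["commands"]}

```bash
mkdir -p pics; ls
cat > h.py <<'E'
from workcell import *
import numpy as np, cv2
def cam(n):
    c=camera(n); c['K']=np.array([[c['fx'],0,c['cx']],[0,c['fy'],c['cy']],[0,0,1.]]); c['R']=cv2.Rodrigues(np.array(c['rvec'],float))[0]; c['t']=np.array(c['tvec'],float).ravel(); c['D']=np.array(c['D'],float); return c
def onplane(c,uv,z):
    p=cv2.undistortPoints(np.array(uv,float).reshape(-1,1,2),c['K'],c['D']).reshape(-1,2)
    d=np.c_[p,np.ones(len(p))]@c['R']; o=-c['R'].T@c['t']
    return o+d*((z-o[2])/d[:,2])[:,None]
def cloud(c):
    v,u=np.nonzero(c['range_z']>0); z=c['range_z'][v,u]
    p=cv2.undistortPoints(np.c_[u,v].astype(float).reshape(-1,1,2),c['K'],c['D']).reshape(-1,2)
    X=(np.c_[p,np.ones(len(p))]*z[:,None]-c['t'])@c['R']
    return X,np.c_[u,v]
def save(c,n): cv2.imwrite('pics/'+n,c['pixels'][:,:,::-1])
E
python3 - <<'E'
from h import *
import pickle
for n in('top','scene'):
    c=cam(n); save(c,n+'0.png'); pickle.dump(c,open(n+'.pkl','wb')); print(n,-c['R'].T@c['t'],c['fx'],c['R'][2])
print(get_state())
E
```

```text
pics
top [0.52910087 0.00980876 1.08617604] 444.1636281950766 [ 7.61439784e-02 -2.92845750e-04 -9.97096790e-01]
scene [ 1.08591651 -0.3539334   0.80771179] 498.5795348553154 [-0.5173467   0.40843277 -0.75202065]
{'t': 0.1, 'joint_pos': array([-1.03938031e+00,  3.85492409e-01,  6.76430578e-03, -4.40626228e-04,
       -1.19400788e+00, -2.58606347e-01]), 'qvel': array([ 0.00033427, -0.00085695,  0.00260088,  0.00158852, -0.0001981 ,
       -0.00021265]), 'joint_efforts': array([ 1.05950203e-04, -3.91689169e+01,  1.87936610e+01,  4.23193306e+00,
        1.34711215e-02, -7.60207035e-05]), 'ee_pos': array([ 0.16827401, -0.60135978,  0.22156117]), 'eef_rot': array([-1.35901659e-01,  9.90721836e-01,  9.73947046e-04, -1.84197838e-04]), 'wrist_force': array([ 0.4569071 ,  0.21930968, -0.78130077]), 'ft_torque': array([ 0.00157541, -0.06097162,  0.00313237]), 'grasp_force': 0.0, 'grip_width': 0.9998197133844057}
```

View pics/top0.png

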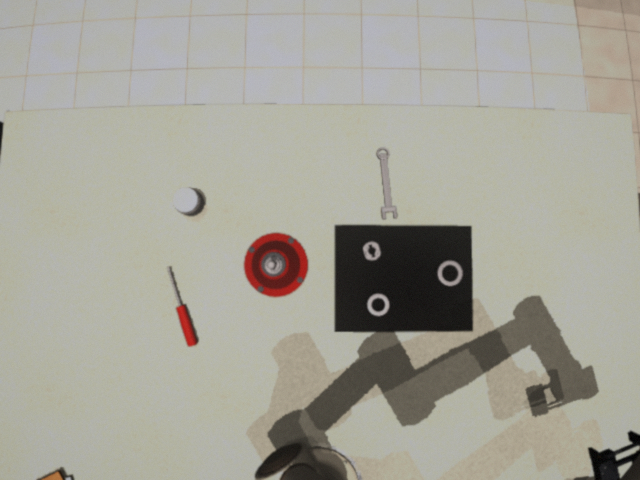

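View pics/scene0.png

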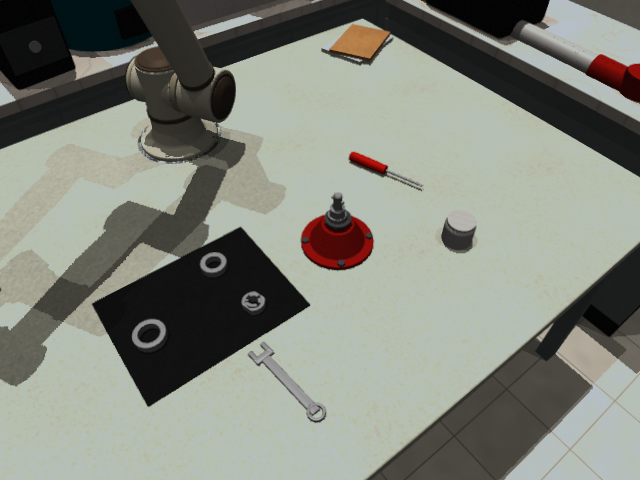

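The top view shows the base at about (276,265), the large ring at (450,273), the small ring at (378,305) and the collar at (372,250). The scene view agrees, and the bystanders are clear of the mat.

Run:
```python
from h import *
import pickle
for n in('top','scene'):
    c=pickle.load(open(n+'.pkl','rb')); im=c['pixels']; hsv=cv2.cvtColor(im,cv2.COLOR_RGB2HSV)
    print(n)
    # mat: dark; bright blobs in mat
    dark=(hsv[...,2]<50).astype(np.uint8)
    roi={'top':(338,228,470,328),'scene':(120,235,290,380)}[n]
    m=np.zeros_like(dark); x0,y0,x1,y1=roi; m[y0:y1,x0:x1]=(hsv[y0:y1,x0:x1,2]>70)
    for k in cv2.findContours(m,cv2.RETR_EXTERNAL,cv2.CHAIN_APPROX_NONE)[0]:
        if 60<cv2.contourArea(k)<2000:
            P=onplane(c,k.reshape(-1,2),.021 if 1 else 0)[:,:2]
            (cx,cy),r=cv2.minEnclosingCircle(P.astype(np.float32)); print(cv2.boundingRect(k),cx,cy,2*r)
    red=((hsv[...,1]>150)&((hsv[...,0]<10)|(hsv[...,0]>170))).astype(np.uint8)
    for k in cv2.findContours(red,cv2.RETR_EXTERNAL,cv2.CHAIN_APPROX_NONE)[0]:
        if cv2.contourArea(k)>1200:
            P=onplane(c,k.reshape(-1,2),.01)[:,:2]; e=cv2.fitEllipse((P*1000).astype(np.float32)); (cx,cy),r=cv2.minEnclosingCircle(P.astype(np.float32)); print('red',cv2.boundingRect(k),e,cx,cy,2*r)
    X,uv=cloud(c)
    for zlo,zhi in((.133,.145),(.1,.107)):
        s=(X[:,2]>zlo)&(X[:,2]<zhi)&(abs(X[:,0]-.57)<.15)&(abs(X[:,1]-.1)<.12); print(zlo,s.sum(),X[s].mean(0) if s.any() else 0, X[s].min(0) if s.any() else 0, X[s].max(0) if s.any() else 0)
c=pickle.load(open('top.pkl','rb'));a=cv2.resize(c['pixels'][215:315,230:330],None,fx=6,fy=6,interpolation=2)
cv2.imwrite('pics/b.png',a[:,:,::-1])
```

```text
top
(367, 293, 23, 24) 0.44713395833969116 -0.14148171246051788 0.055675655603408813
(437, 260, 26, 26) 0.5221717953681946 -0.3166302442550659 0.06378576904535294
(363, 241, 18, 20) 0.5759172439575195 -0.12631940841674805 0.04738164693117142
red (245, 234, 62, 62) ((542.2238159179688, 104.448974609375), (145.8624267578125, 146.05059814453125), 3.1452555656433105) 0.5422427654266357 0.10450287908315659 0.15204854309558868
0.133 48 [0.54048838 0.10376042 0.1401174 ] [0.53286404 0.09639598 0.13500694] [0.54782623 0.1115491  0.14449477]
0.1 62 [0.5404005  0.10232085 0.10427122] [0.528595   0.0905483  0.10086394] [0.5529432  0.1196505  0.10694044]
scene
(120, 356, 13, 24) 0.5647398233413696 -0.3803746700286865 0.05386700481176376
(132, 319, 34, 30) 0.5246474742889404 -0.3197171688079834 0.061948396265506744
(241, 291, 24, 20) 0.5790500044822693 -0.13042481243610382 0.04511814936995506
(200, 252, 27, 21) 0.4498874247074127 -0.1449325680732727 0.05429282784461975
(248, 235, 42, 47) 0.5065904259681702 -0.049444541335105896 0.15222173929214478
(120, 235, 104, 54) 0.39820510149002075 -0.2066812366247177 0.23015092313289642
(120, 235, 21, 22) 0.2984810471534729 -0.26525771617889404 0.06659632176160812
red (302, 216, 71, 54) ((552.0059204101562, 95.00949096679688), (145.79879760742188, 149.48854064941406), 129.98626708984375) 0.5477293133735657 0.0978378877043724 0.15744879841804504
red (586, 55, 54, 47) ((541.8601684570312, 1232.22998046875), (173.7498016357422, 239.79786682128906), 48.267417907714844) 0.5488831996917725 1.2277014255523682 0.27059289813041687
0.133 54 [0.54252683 0.09890652 0.13675273] [0.53362137 0.0917691  0.13307511] [0.55077054 0.10752693 0.14046173]
0.1 88 [0.54520542 0.09719381 0.10221039] [0.52628798 0.08451245 0.10004529] [0.55675539 0.11614772 0.10663297]
```

View pics/b.png

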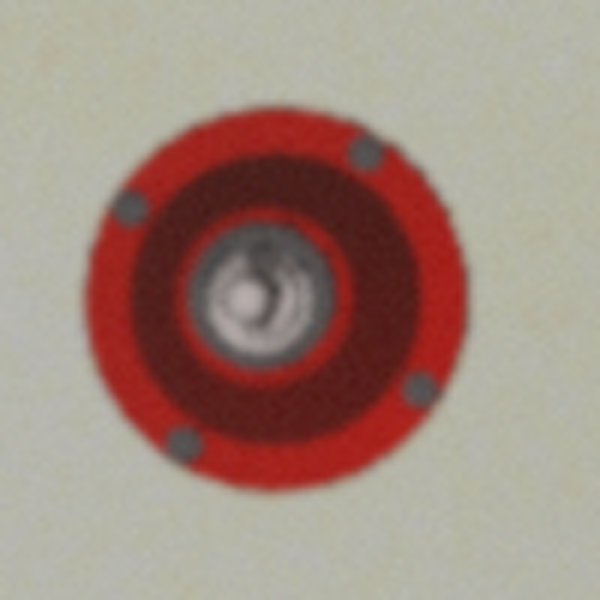

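The bolts put the base yaw at about -32° (mod 90) or 13°; the pin direction still has to be seen. I'll look at the spindle with the wrist camera first.

{"method": "move_arm", "body": {"commands": [{"twist":[0,0,0],"travel":[155,293,40],"gripper":0},{"twist":[0,0,0],"travel":[155,293,40],"gripper":0},{"twist":[0,0,0],"travel":[155,293,40],"gripper":0},{"twist":[0,0,0],"travel":[155,293,40],"gripper":0},{"twist":[0,0,0],"travel":[155,293,40],"gripper":0},{"twist":[0,0,0],"travel":[155,293,40],"gripper":0},{"twist":[0,0,0],"travel":[155,293,40],"gripper":0},{"twist":[0,0,0],"travel":[155,293,40],"gripper":0}]}}

```text
t: 0.77
ee_pos: [0.3233, -0.3074, 0.2625]
eef_rot: [-0.136, 0.991, 0.0, -0.0]
wrist_force: [0.4, -0.6, 0.1]
grip_width: 1.0
grasp_force: 0.0
```

Run:
```python
from h import *
c=cam('wrist'); save(c,'w0.png'); s=get_state(); print(s['ee_pos'],s['eef_rot'],-c['R'].T@c['t'],c['R'][2],c['fx'],c['D'])
print(onplane(c,[[320,240],[0,0],[639,479]],.02))
```

```text
[ 0.32651101 -0.30310785  0.26369147] [-1.39066457e-01  9.90281362e-01  8.56884606e-05  1.82662450e-03] [ 0.24926373 -0.32779972  0.42538135] [ 0.26704619  0.07472386 -0.96078232] 394.53008001400076 [-0.00498877  0.          0.          0.          0.        ]
[[ 0.37003495 -0.29838043  0.02      ]
 [ 0.2271956  -0.6425062   0.02      ]
 [ 0.57342483  0.19205405  0.02      ]]
```

View pics/w0.png

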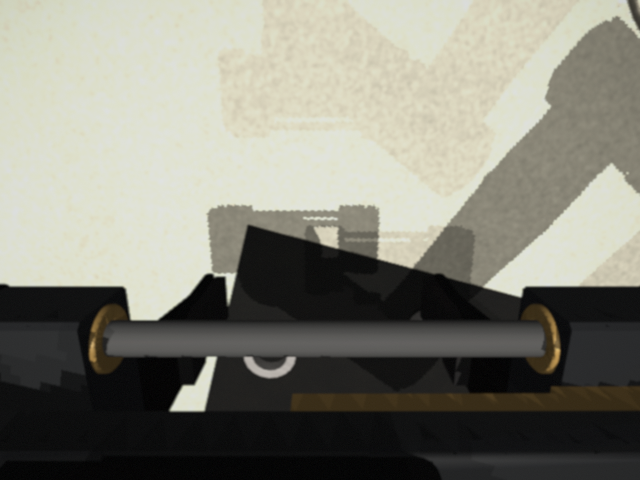

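The wrist camera sits on the tool's +x side, so the gripper hides the area under the TCP. I'll place the TCP beyond the spindle so that the camera is over it.

{"method": "move_arm", "body": {"commands": [{"twist":[0,0,0],"travel":[160,234,0],"gripper":0},{"twist":[0,0,0],"travel":[160,234,0],"gripper":0},{"twist":[0,0,0],"travel":[160,234,0],"gripper":0},{"twist":[0,0,0],"travel":[160,234,0],"gripper":0},{"twist":[0,0,0],"travel":[160,234,0],"gripper":0},{"twist":[0,0,0],"travel":[160,234,0],"gripper":0},{"twist":[0,0,0],"travel":[160,234,0],"gripper":0}]}}

```text
t: 1.4
ee_pos: [0.4841, -0.0729, 0.2622]
eef_rot: [-0.137, 0.991, 0.0, -0.0]
wrist_force: [0.9, 0.2, -0.1]
grip_width: 0.995
grasp_force: 0.0
```

{"method": "move_arm", "body": {"commands": [{"twist":[0,0,0],"travel":[137,200,-53],"gripper":0},{"twist":[0,0,0],"travel":[137,200,-53],"gripper":0},{"twist":[0,0,0],"travel":[137,200,-53],"gripper":0},{"twist":[0,0,0],"travel":[137,200,-53],"gripper":0},{"twist":[0,0,0],"travel":[137,200,-53],"gripper":0},{"twist":[0,0,0],"travel":[137,200,-53],"gripper":0},{"twist":[0,0,0],"travel":[137,200,-53],"gripper":0},{"twist":[0,0,0],"travel":[137,200,-53],"gripper":0}]}}

```text
t: 2.07
ee_pos: [0.6202, 0.1262, 0.2068]
eef_rot: [-0.137, 0.991, -0.0, -0.002]
wrist_force: [-0.6, -0.5, 0.3]
grip_width: 0.997
grasp_force: 0.0
```

Run:
```python
from h import *
import pickle
c=cam('wrist'); c=cam('wrist'); save(c,'w1.png'); pickle.dump(c,open('w1.pkl','wb')); s=get_state(); print(s['ee_pos'],s['eef_rot'],-c['R'].T@c['t'],c['R'][2])
pickle.dump(s,open('w1s.pkl','wb'))
```

```text
[0.61976582 0.12435683 0.20895006] [-1.35997914e-01  9.90708861e-01 -2.22014395e-04 -6.85506124e-04] [0.54624787 0.10478456 0.37108615] [ 0.26457352  0.07368448 -0.96154638]
```

View pics/w1.png

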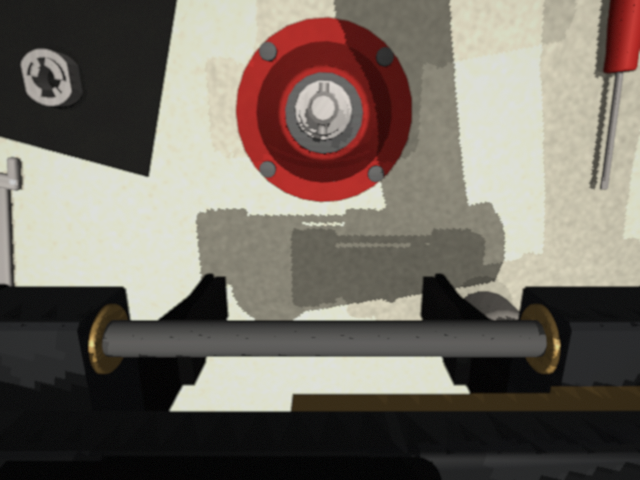

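Spindle tip at (324,107), with the pin near vertical in the image. The bolts lie 45° off it, so the yaw is about 13°. The collar is at (48,77).

Run:
```python
from h import *
import pickle
c=pickle.load(open('w1.pkl','rb')); im=c['pixels']; hsv=cv2.cvtColor(im,cv2.COLOR_RGB2HSV)
red=((hsv[...,1]>150)&((hsv[...,0]<10)|(hsv[...,0]>170))).astype(np.uint8); red[:,500:]=0
k=max(cv2.findContours(red,cv2.RETR_EXTERNAL,cv2.CHAIN_APPROX_NONE)[0],key=cv2.contourArea); h=cv2.convexHull(k)
for z in(.01,.009):
  P=onplane(c,k.reshape(-1,2),z)[:,:2]*1000; e=cv2.fitEllipse(cv2.convexHull(P.astype(np.float32))); print('flange',e)
# bolts
b=np.zeros_like(red); cv2.drawContours(b,[h],-1,1,-1); m=b*(hsv[...,1]<90).astype(np.uint8)
n,l,st,ce=cv2.connectedComponentsWithStats(m)
B=[]
for i in range(1,n):
    if 60<st[i,4]<5000: 
        p=onplane(c,[ce[i]],.012)[0]; print(st[i],p); 
        if st[i,4]<600:B.append(p[:2])
B=np.array(B);ctr=B.mean(0);d=B-ctr; print('bolt ctr',ctr,np.linalg.norm(d,axis=1),np.degrees(np.arctan2(d[:,1],d[:,0])))
# depth
X,uv=cloud(c); s=(np.hypot(X[:,0]-.542,X[:,1]-.1)<.04)
for lo,hi in((.136,.142),(.126,.1295),(.101,.105),(.083,.087),(.074,.078)):
    q=s&(X[:,2]>lo)&(X[:,2]<hi); print(lo,q.sum()); 
    if q.sum()>4: (cx,cy),r=cv2.minEnclosingCircle(X[q][:,:2].astype(np.float32)); print(X[q].mean(0),cx,cy,r)
a=cv2.resize(im[62:152,264:384],None,fx=6.6,fy=6.6,interpolation=2); cv2.imwrite('pics/w1c.png',a[:,:,::-1])
```

```text
flange ((541.22900390625, 102.93449401855469), (152.5789794921875, 152.66036987304688), 76.67206573486328)
flange ((541.2183837890625, 102.928955078125), (153.00009155273438, 153.09129333496094), 77.83389282226562)
[259  42  18  19 243] [0.50487382 0.0438978  0.012     ]
[377  47  17  19 239] [0.48231172 0.13931687 0.012     ]
[ 286   73   77   81 4835] [0.53961373 0.1022525  0.012     ]
[260 162  15  15 184] [0.60031146 0.06654027 0.012     ]
[368 166  16  16 191] [0.57764639 0.16192018 0.012     ]
bolt ctr [0.54128585 0.10291878] [0.0693492  0.06930201 0.06933555 0.06930552] [-121.67183028  148.31763849  -31.6462508    58.3558945 ]
0.136 794
[0.5394744  0.10184852 0.13908615] 0.5394786596298218 0.10187604278326035 0.008898405358195305
0.126 173
[0.53978138 0.10179561 0.12731988] 0.5397143363952637 0.10093332082033157 0.014637180604040623
0.101 818
[0.53979709 0.10218031 0.10361162] 0.5395598411560059 0.1017564982175827 0.015514631755650043
0.083 672
[0.54079353 0.10220642 0.08569426] 0.5395115613937378 0.10170520842075348 0.019498391076922417
0.074 2276
[0.54273959 0.10352766 0.07666004] 0.5412522554397583 0.10254479944705963 0.02800908125936985
```

View pics/w1c.png

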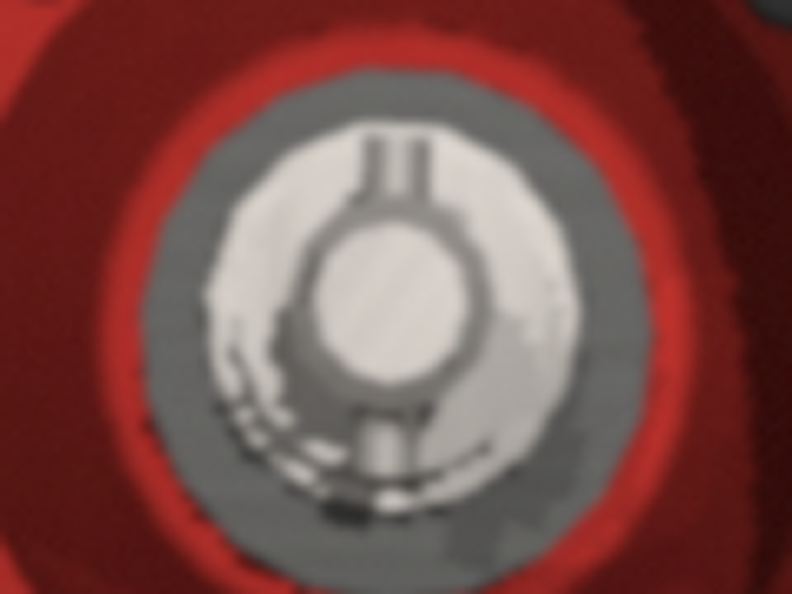

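Depth gives the spindle axis at (0.5395, 0.1018). The base centre is (0.5412, 0.1029) with yaw 13.35°. Every diameter matches the drawing. Next I'll measure the large ring under the camera in the same way.

{"method": "move_arm", "body": {"commands": [{"twist":[0,0,0],"travel":[-14,-320,-60],"gripper":0},{"twist":[0,0,0],"travel":[-14,-320,-60],"gripper":0},{"twist":[0,0,0],"travel":[-14,-320,-60],"gripper":0},{"twist":[0,0,0],"travel":[-14,-320,-60],"gripper":0},{"twist":[0,0,0],"travel":[-14,-320,-60],"gripper":0},{"twist":[0,0,0],"travel":[-14,-320,-60],"gripper":0},{"twist":[0,0,0],"travel":[-14,-320,-60],"gripper":0},{"twist":[0,0,0],"travel":[-14,-320,-60],"gripper":0}]}}

```text
t: 2.83
ee_pos: [0.6044, -0.199, 0.1503]
eef_rot: [-0.135, 0.991, -0.0, 0.0]
wrist_force: [0.6, -0.6, 0.3]
grip_width: 1.001
grasp_force: 0.0
```

{"method": "move_arm", "body": {"commands": [{"twist":[0,0,0],"travel":[-4,-99,-20],"gripper":0},{"twist":[0,0,0],"travel":[-4,-99,-20],"gripper":0},{"twist":[0,0,0],"travel":[-4,-99,-20],"gripper":0},{"twist":[0,0,0],"travel":[-4,-99,-20],"gripper":0},{"twist":[0,0,0],"travel":[-4,-99,-20],"gripper":0}]}}

```text
t: 3.25
ee_pos: [0.6007, -0.2963, 0.1299]
eef_rot: [-0.134, 0.991, 0.0, 0.0]
wrist_force: [-0.5, -0.3, 0.5]
grip_width: 1.0
grasp_force: 0.0
```

```bash
cat >> h.py <<'E'
def circ(P):
    A=np.c_[2*P,np.ones(len(P))]; s=np.linalg.lstsq(A,(P**2).sum(1),rcond=None)[0]
    return s[:2],np.sqrt(s[2]+s[:2]@s[:2])
def ringfit(c,guess,zlo,zhi,R=.045):
    X,uv=cloud(c); q=(np.hypot(X[:,0]-guess[0],X[:,1]-guess[1])<R)&(X[:,2]>zlo)&(X[:,2]<zhi)
    m=np.zeros((480,640),np.uint8); m[uv[q][:,1],uv[q][:,0]]=1; z=np.median(X[q][:,2])
    ks,hh=cv2.findContours(m,cv2.RETR_CCOMP,cv2.CHAIN_APPROX_NONE)
    for k in ks:
        if len(k)>40:
            P=onplane(c,k.reshape(-1,2),z)[:,:2]; ctr,r=circ(P); res=np.hypot(*(P-ctr).T)-r
            print('circle',ctr.round(5),'d',round(2000*r,2),'res',res.std().round(5),'z',z.round(4),len(k))
    e=cv2.minEnclosingCircle(X[q][:,:2].astype(np.float32)); print('enc',e,q.sum())
E
python3 - <<'E'
from h import *
import pickle
c=cam('wrist'); c=cam('wrist'); save(c,'w2.png'); s=get_state(); print(s['ee_pos'],s['eef_rot'],s['wrist_force'])
ringfit(c,(.522,-.317),.0185,.0235)
E
```

```text
[ 0.60180455 -0.29424317  0.13057104] [-1.35811852e-01  9.90734439e-01 -1.89628112e-04  6.13687703e-04] [ 0.94999902 -0.55653935  0.62927087]
circle [ 0.52152 -0.31861] d 60.54 res 0.00021 z 0.0215 268
circle [ 0.52161 -0.31859] d 40.1 res 0.00019 z 0.0215 177
enc ((0.5214933156967163, -0.31860339641571045), 0.031068118289113045) 4115
```

{"method": "move_arm", "body": {"commands": [{"twist":[0,0,0],"travel":[-80.5,-24.6,-50],"gripper":0},{"twist":[0,0,0],"travel":[-80.5,-24.6,-50],"gripper":0},{"twist":[0,0,0],"travel":[-80.5,-24.6,-50],"gripper":0},{"twist":[0,0,0],"travel":[-80.5,-24.6,-90],"gripper":0},{"twist":[0,0,0],"travel":[-80.5,-24.6,-120],"gripper":0},{"twist":[0,0,0],"travel":[-80.5,-24.6,-124],"gripper":0},{"twist":[0,0,0],"travel":[-80.5,-24.6,-124],"gripper":0}]}}

```text
t: 3.93
ee_pos: [0.5214, -0.3175, 0.0051]
eef_rot: [-0.137, 0.991, 0.0, -0.001]
wrist_force: [0.3, 0.0, -0.4]
grip_width: 0.999
grasp_force: 0.0
```

{"method": "move_arm", "body": {"commands": [{"twist":[0,0,0],"travel":[0,0,0],"gripper":255},{"twist":[0,0,0],"travel":[0,0,0],"gripper":255},{"twist":[0,0,0],"travel":[0,0,0],"gripper":255},{"twist":[0,0,0],"travel":[0,0,0],"gripper":255},{"twist":[0,0,0],"travel":[0,0,0],"gripper":255},{"twist":[0,0,0],"travel":[0,0,0],"gripper":255}]}}

```text
t: 4.43
ee_pos: [0.5219, -0.3188, 0.0061]
eef_rot: [-0.136, 0.991, -0.0, 0.0]
wrist_force: [0.4, 1.0, 3.7]
grip_width: 0.695
grasp_force: 30.0
```

{"method": "move_arm", "body": {"commands": [{"twist":[0,0,0],"travel":[0,0,30],"gripper":255},{"twist":[0,0,0],"travel":[0,0,70],"gripper":255},{"twist":[0,0,0],"travel":[0,0,110],"gripper":255},{"twist":[0,0,0],"travel":[4,20,146],"gripper":255},{"twist":[0,0,0],"travel":[5,60,164],"gripper":255},{"twist":[0,0,0],"travel":[6,100,164],"gripper":255},{"twist":[0,0,0],"travel":[7,140,164],"gripper":255},{"twist":[0,0,0],"travel":[8,180,164],"gripper":255}]}}

```text
t: 5.1
ee_pos: [0.5287, -0.1373, 0.1694]
eef_rot: [-0.135, 0.991, 0.0, -0.0]
wrist_force: [1.1, 0.6, -2.9]
grip_width: 0.697
grasp_force: 30.0
```

{"method": "move_arm", "body": {"commands": [{"twist":[0,0,0],"travel":[3,40,0],"gripper":255},{"twist":[0,0,0],"travel":[5,80,0],"gripper":255},{"twist":[0,0,0],"travel":[8,120,0],"gripper":255},{"twist":[0,0,0],"travel":[9,160,0],"gripper":255},{"twist":[0,0,0],"travel":[10,200,0],"gripper":255},{"twist":[0,0,0],"travel":[10,230,0],"gripper":255},{"twist":[0,0,0],"travel":[10,240.4,0],"gripper":255},{"twist":[0,0,0],"travel":[10,240.4,0],"gripper":255}]}}

```text
t: 5.77
ee_pos: [0.5391, 0.1037, 0.1687]
eef_rot: [-0.138, 0.99, 0.0, -0.001]
wrist_force: [0.4, -1.0, -2.8]
grip_width: 0.695
grasp_force: 30.0
```

Run:
```python
from h import *
import pickle
c=cam('wrist');c=cam('wrist'); save(c,'w3.png'); s=get_state(); print(s['ee_pos'],s['eef_rot'],s['wrist_force'],s['ft_torque'])
p=s['ee_pos'];X,uv=cloud(c); q=(np.hypot(X[:,0]-p[0],X[:,1]-p[1])<.05)
print(np.histogram(X[q][:,2],bins=np.arange(0.1,.26,.01)))
ringfit(c,p[:2],.181,.190)
ringfit(c,p[:2],.136,.141)
```

```text
[0.53895597 0.10113728 0.16882839] [-1.36177565e-01  9.90683968e-01 -2.16715755e-04 -9.48766781e-04] [ 0.52280809 -0.72013651 -1.69835987] [-0.05441467 -0.03376467 -0.04379002]
(array([  98,    0,   22,  447,  141,    0,  219, 1408, 7531,  913,  946,
       1286,  863, 1220, 1713]), array([0.1 , 0.11, 0.12, 0.13, 0.14, 0.15, 0.16, 0.17, 0.18, 0.19, 0.2 ,
       0.21, 0.22, 0.23, 0.24, 0.25]))
circle [0.55589 0.10701] d 28.21 res 0.00487 z 0.1842 198
circle [0.53645 0.10169] d 57.7 res 0.00642 z 0.1842 581
enc ((0.5305541157722473, 0.09982100874185562), 0.039526790380477905) 7377
circle [0.54043 0.10216] d 14.59 res 0.00109 z 0.1395 82
enc ((0.5395991802215576, 0.10182324051856995), 0.00889595691114664) 579
```

View pics/w3.png

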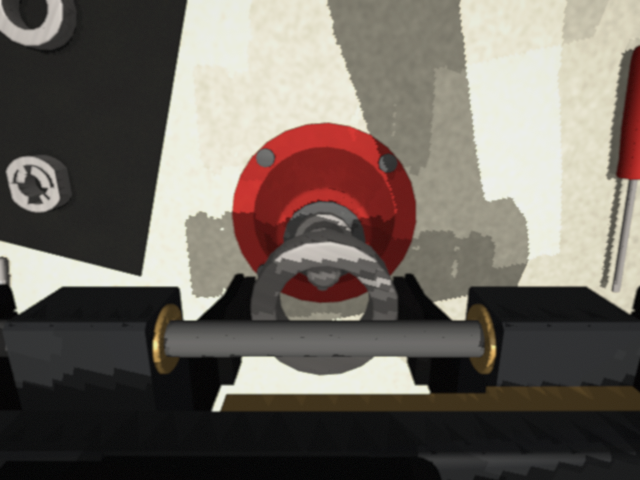

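The held ring is at about (323,305), tilt-free, with the spindle tip visible through its bore at (322,278). I'll fit the ring robustly to get its offset from the spindle.

```bash
cat >> h.py <<'E'
from scipy.optimize import least_squares
def heldfit(c,g,z,Ri,Ro,tol=.0012,dz=.0015):
    X,uv=cloud(c); q=(np.hypot(X[:,0]-g[0],X[:,1]-g[1])<Ro+.004)&(abs(X[:,2]-z)<dz)
    z=np.median(X[q][:,2]); m=np.zeros((480,640),np.uint8); m[uv[q][:,1],uv[q][:,0]]=1
    ks=cv2.findContours(m,cv2.RETR_CCOMP,cv2.CHAIN_APPROX_NONE)[0]
    P=onplane(c,np.concatenate([k.reshape(-1,2) for k in ks if len(k)>10]),z)[:,:2]; g=np.array(g[:2],float)
    for T in(.003,.002,tol,tol):
        r=np.hypot(*(P-g).T); i=abs(r-Ri)<T; o=abs(r-Ro)<T
        f=lambda v:np.r_[np.hypot(*(P[i]-v[:2]).T)-Ri-v[2],np.hypot(*(P[o]-v[:2]).T)-Ro+v[2]]
        S=least_squares(f,[*g,0],loss='soft_l1',f_scale=.0004); g=S.x[:2]
    print('held',g.round(5),'shrink',S.x[2].round(5),'n',i.sum(),o.sum(),'std',f(S.x).std().round(5),'z',z.round(4),q.sum()); return g
E
python3 - <<'E'
from h import *
c=cam('wrist'); s=get_state(); p=s['ee_pos']; print(p,s['eef_rot'])
X,uv=cloud(c); q=(abs(np.hypot(X[:,0]-p[0],X[:,1]-p[1])-.0255)<.004)&(abs(X[:,2]-.184)<.004)
A=np.c_[X[q][:,:2]-p[:2],np.ones(q.sum())]; w=np.linalg.lstsq(A,X[q][:,2],rcond=None)[0]; print('plane',w)
for g in (p[:2],p[:2]+[.002,.001]): heldfit(c,g,w[2],.0201,.031)
ringfit(c,(.5395,.1018),.136,.141,.012)
E
```

```text
[0.53907699 0.10050407 0.1689612 ] [-1.35584200e-01  9.90765480e-01 -1.95508278e-04 -8.06683414e-04]
plane [-0.00221921 -0.0011553   0.18437596]
held [0.53822 0.10106] shrink 0.00048 n 165 383 std 0.0004 z 0.1843 6499
held [0.53822 0.10106] shrink 0.00048 n 165 383 std 0.0004 z 0.1843 6486
circle [0.54042 0.10203] d 14.71 res 0.00106 z 0.1394 84
enc ((0.5427442789077759, 0.10300566256046295), 0.008118526078760624) 586
```

Run:
```python
from h import *
c=cam('wrist'); s=get_state(); p=s['ee_pos']; print(p)
for z,dz in((.1847,.0008),(.1850,.0008),(.1847,.0005),(.1852,.0015)):
    heldfit(c,p[:2],z,.0201,.031,dz=dz)
# edges along tool-x line through the bore: camera-side profile
t=np.array([.963,.269]); n=np.array([-.269,.963]); X,uv=cloud(c); d=X[:,:2]-[.5395,.1018]
a=d@t; b=d@n
q=(abs(b)<.0015)&(abs(a)<.036)&(X[:,2]>.16)&(X[:,2]<.19)
o=np.argsort(a[q]); print(np.c_[a[q][o],X[q][o][:,2]][::4].round(4).tolist())
q=(abs(a+.008)<.001)&(abs(b)<.036)&(X[:,2]>.16)&(X[:,2]<.19)
o=np.argsort(b[q]); print(np.c_[b[q][o],X[q][o][:,2]][::4].round(4).tolist())
```

```text
[0.53924247 0.1001529  0.16910016]
held [0.53862 0.10037] shrink 0.00073 n 208 304 std 0.00036 z 0.1845 4988
held [0.53863 0.10044] shrink 0.00081 n 177 273 std 0.00035 z 0.1847 4175
held [0.5387  0.10039] shrink 0.00086 n 168 203 std 0.00024 z 0.1846 3578
held [0.53857 0.10041] shrink 0.00063 n 196 343 std 0.00042 z 0.1845 5770
[[-0.0323, 0.1759], [-0.0322, 0.1694], [-0.0321, 0.1824], [-0.0321, 0.1808], [-0.0321, 0.1719], [-0.032, 0.1807], [-0.032, 0.1763], [-0.032, 0.1818], [-0.0319, 0.17], [-0.0319, 0.1759], [-0.0319, 0.1682], [-0.0319, 0.1728], [-0.0318, 0.1786], [-0.0318, 0.1772], [-0.0318, 0.1741], [-0.0318, 0.177], [-0.0318, 0.1724], [-0.0317, 0.1781], [-0.0316, 0.1808], [-0.0316, 0.1847], [-0.0315, 0.1829], [-0.0313, 0.1838], [-0.0311, 0.1831], [-0.0309, 0.1837], [-0.0309, 0.185], [-0.0306, 0.1843], [-0.0303, 0.1844], [-0.0301, 0.1839], [-0.0299, 0.1844], [-0.0296, 0.1848], [-0.0294, 0.1855], [-0.0291, 0.186], [-0.0289, 0.1854], [-0.0288, 0.185], [-0.0285, 0.1852], [-0.0282, 0.1855], [-0.0281, 0.184], [-0.0278, 0.1844], [-0.0275, 0.1847], [-0.0273, 0.1841], [-0.027, 0.1845], 
[... 1636 characters left out ...]
1831], [-0.0199, 0.1823], [0.018, 0.1835], [0.0183, 0.1845], [0.0187, 0.1843], [0.0191, 0.1851], [0.0195, 0.1843], [0.0198, 0.1852], [0.02, 0.1844], [0.0204, 0.1843], [0.0207, 0.1846], [0.0212, 0.1845], [0.0213, 0.1836], [0.0217, 0.1835], [0.022, 0.1841], [0.0221, 0.186], [0.0225, 0.1842], [0.0231, 0.1853], [0.0232, 0.1845], [0.024, 0.1852], [0.0241, 0.1838], [0.0244, 0.1845], [0.0247, 0.1852], [0.0252, 0.1847], [0.0255, 0.1829], [0.0261, 0.1845], [0.0263, 0.1852], [0.0267, 0.1856], [0.0269, 0.184], [0.0275, 0.1834], [0.028, 0.1852], [0.0287, 0.1833], [0.029, 0.1885], [0.0291, 0.1834], [0.0292, 0.1834], [0.0292, 0.1827], [0.0293, 0.1892], [0.0293, 0.1776], [0.0294, 0.1746], [0.0294, 0.1717]]
```

{"method": "move_arm", "body": {"commands": [{"twist":[0,0,0],"travel":[0.5,1.2,0],"gripper":255},{"twist":[0,0,0],"travel":[0.5,1.2,-10],"gripper":255},{"twist":[0,0,0],"travel":[0.5,1.2,-18],"gripper":255},{"twist":[0,0,0],"travel":[0.5,1.2,-18],"gripper":255},{"twist":[0,0,0],"travel":[0.5,1.2,-18],"gripper":255}]}}

```text
t: 6.38
ee_pos: [0.5395, 0.102, 0.1503]
eef_rot: [-0.136, 0.991, -0.0, -0.001]
wrist_force: [0.7, 0.4, -1.6]
grip_width: 0.698
grasp_force: 30.0
```

```bash
cat >> h.py <<'E'
def prof(c,z,Ri,Ro,o=(.5396,.1018),yaw=15.6):
    # ring centre rel. to spindle in tool axes (a along -tool x, b along tool y), from edges of the top face
    th=np.radians(yaw); t=np.array([np.cos(th),np.sin(th)]); n=np.array([-t[1],t[0]]); X,uv=cloud(c)
    k=(X[:,2]>z-.0012)&(X[:,2]<z+.0012); d=X[k][:,:2]-o; a=d@t; b=d@n
    r=[]
    for b0 in np.arange(-.012,.0121,.003):
        q=(abs(b-b0)<.001)&(abs(a)<Ro+.004)
        lo=a[q&(a<0)]; hi=a[q&(a>0)]
        r.append((b0*1000,*(1000*np.array([lo.min(),lo.max(),hi.min() if len(hi) else 0,hi.max() if len(hi) else 0])).round(1)) if len(lo) else (b0*1000,))
    r2=[]
    for a0 in np.arange(-.012,.0121,.003):
        q=(abs(a-a0)<.001)&(abs(b)<Ro+.004); lo=b[q&(b<0)]; hi=b[q&(b>0)]
        if len(lo)>15 and len(hi)>15: r2.append((round(a0*1000),round(500*(lo.max()+hi.min()),2),round(500*(lo.min()+hi.max()),2)))
    ins=[(x[2]+np.sqrt(Ri**2*1e6-x[0]**2)) for x in r if len(x)>1]; outs=[(x[1]+np.sqrt(Ro**2*1e6-x[0]**2)) for x in r if len(x)>1]; far=[(x[3]-np.sqrt(Ri**2*1e6-x[0]**2)) for x in r if len(x)>1 and x[3]>0]
    print('a: near-in',np.round(ins,1),'near-out',np.round(outs,1),'far-in',np.round(far,1)); print('b(a,in,out)',r2)
E
python3 - <<'E'
from h import *
cam('wrist');c=cam('wrist'); s=get_state(); p=s['ee_pos']; print(p,s['wrist_force'])
prof(c,p[2]+.0152,.0201,.031); heldfit(c,p[:2],p[2]+.0155,.0201,.031,dz=.0008)
E
```

```text
[0.54030984 0.10250142 0.15138999] [ 0.10495145  0.32397872 -3.45552126]
a: near-in [ 0.8 -0.   0.1 -0.1 -0.3 -0.1 -0.2 -0.  -0.3] near-out [ 0.5  0.6  0.4  0.4  0.2  0.3  0.1 -0.  -0. ] far-in [5.  2.4 1.6 1.2 0.8 1.2 1.7 3.  4.9]
b(a,in,out) [(-12, np.float64(0.28), np.float64(-3.1)), (-9, np.float64(0.47), np.float64(0.05)), (-6, np.float64(0.45), np.float64(0.4)), (-3, np.float64(0.65), np.float64(0.44)), (0, np.float64(0.43), np.float64(0.37)), (3, np.float64(0.42), np.float64(0.44))]
held [0.53952 0.10221] shrink 0.00077 n 204 256 std 0.00038 z 0.1667 4650
```

{"method": "move_arm", "body": {"commands": [{"twist":[0,0,0],"travel":[0,-0.3,-10],"gripper":255},{"twist":[0,0,0],"travel":[0,-0.3,-22],"gripper":255},{"twist":[0,0,0],"travel":[0,-0.3,-34],"gripper":255},{"twist":[0,0,0],"travel":[0,-0.3,-46],"gripper":255},{"twist":[0,0,0],"travel":[0,-0.3,-54],"gripper":255},{"twist":[0,0,0],"travel":[0,-0.3,-58],"gripper":255},{"twist":[0,0,0],"travel":[0,-0.3,-58],"gripper":255},{"twist":[0,0,0],"travel":[0,-0.3,-58],"gripper":255}]}}

```text
t: 7.15
ee_pos: [0.5405, 0.1024, 0.0936]
eef_rot: [-0.136, 0.991, -0.0, 0.0]
wrist_force: [-0.3, 0.8, -2.5]
grip_width: 0.695
grasp_force: 30.0
```

Run:
```python
from h import *
cam('wrist');cam('wrist');c=cam('wrist'); s=get_state(); p=s['ee_pos']; print(p,s['wrist_force'])
prof(c,p[2]+.0152,.0201,.031); heldfit(c,p[:2],p[2]+.0155,.0201,.031,dz=.0008)
```

```text
[0.54070107 0.10263161 0.09427645] [-0.09987953 -0.58381281 -1.98611918]
a: near-in [ 1.5 17.  14.  12.2 11.6 12.1 14.2 17.8  0.5] near-out [1.3 1.2 0.9 1.3 1.2 0.9 0.8 1.3 0.6] far-in [5.7 3.8 6.7 7.6 8.  7.7 7.  4.  5.5]
b(a,in,out) [(-12, np.float64(0.37), np.float64(0.36)), (-9, np.float64(0.15), np.float64(0.07)), (-6, np.float64(0.14), np.float64(0.53)), (-3, np.float64(0.15), np.float64(0.57)), (0, np.float64(0.14), np.float64(0.41)), (3, np.float64(0.62), np.float64(0.51))]
held [0.54019 0.1026 ] shrink 0.00072 n 182 297 std 0.00027 z 0.1097 4919
```

{"method": "move_arm", "body": {"commands": [{"twist":[0,0,0],"travel":[-0.7,-0.5,0],"gripper":255},{"twist":[0,0,0],"travel":[-0.7,-0.5,-2],"gripper":255},{"twist":[0,0,0],"travel":[-0.7,-0.5,-4],"gripper":255},{"twist":[0,0,0],"travel":[-0.7,-0.5,-5],"gripper":255},{"twist":[0,0,0],"travel":[-0.7,-0.5,-6],"gripper":255},{"twist":[0,0,0],"travel":[-0.7,-0.5,-7],"gripper":255},{"twist":[0,0,0],"travel":[-0.7,-0.5,-7],"gripper":255},{"twist":[0,0,0],"travel":[-0.7,-0.5,-7],"gripper":255}]}}

```text
t: 7.97
ee_pos: [0.5394, 0.1018, 0.0864]
eef_rot: [-0.136, 0.991, -0.0, -0.0]
wrist_force: [0.1, 0.6, -2.8]
grip_width: 0.7
grasp_force: 30.0
```

Run:
```python
from h import *
c=cam('wrist'); s=get_state(); p=s['ee_pos']; print(p,s['wrist_force'],s['ft_torque'])
prof(c,p[2]+.0152,.0201,.031); heldfit(c,p[:2],p[2]+.0155,.0201,.031,dz=.0008)
```

```text
[0.53949756 0.10186887 0.08647122] [ 0.01828334  0.05491092 -2.03971355] [ 0.01477489  0.02436539 -0.00676609]
a: near-in [14.2 15.2 14.2 11.2 11.  12.  11.  16.  13.6] near-out [-0.4 -0.1 -0.6 -0.3 -0.5 -0.6 -0.6 -0.2 -0.3] far-in [-15.7 -15. ]
b(a,in,out) [(-12, np.float64(0.98), np.float64(-0.71)), (-9, np.float64(-0.43), np.float64(0.14)), (-6, np.float64(0.17), np.float64(0.21)), (-3, np.float64(0.81), np.float64(0.14)), (0, np.float64(1.42), np.float64(0.24)), (3, np.float64(-4.06), np.float64(0.09))]
held [0.5389  0.10179] shrink 0.00066 n 187 290 std 0.00043 z 0.1019 4574
```

{"method": "move_arm", "body": {"commands": [{"twist":[0,0,0],"travel":[0.2,0,-1],"gripper":255},{"twist":[0,0,0],"travel":[0.2,0,-2],"gripper":255},{"twist":[0,0,0],"travel":[0.2,0,-3],"gripper":255},{"twist":[0,0,0],"travel":[0.2,0,-4],"gripper":255},{"twist":[0,0,0],"travel":[0.2,0,-5],"gripper":255},{"twist":[0,0,0],"travel":[0.2,0,-6],"gripper":255},{"twist":[0,0,0],"travel":[0.2,0,-6.5],"gripper":255},{"twist":[0,0,0],"travel":[0.2,0,-6.5],"gripper":255}]}}

```text
t: 8.68
ee_pos: [0.5396, 0.1018, 0.0798]
eef_rot: [-0.136, 0.991, -0.0, -0.0]
wrist_force: [-0.6, -0.1, -2.2]
grip_width: 0.695
grasp_force: 30.0
```

{"method": "move_arm", "body": {"commands": [{"twist":[0,0,0],"travel":[0,0,-0.5],"gripper":255},{"twist":[0,0,0],"travel":[0,0,-0.8],"gripper":255},{"twist":[0,0,0],"travel":[0,0,-0.8],"gripper":255}]}}

```text
t: 8.93
ee_pos: [0.5397, 0.1019, 0.0792]
eef_rot: [-0.136, 0.991, 0.0, 0.0]
wrist_force: [-0.3, 0.2, -2.6]
grip_width: 0.697
grasp_force: 30.0
```

{"method": "move_arm", "body": {"commands": [{"twist":[0,0,0],"travel":[0,0,-0.4],"gripper":255},{"twist":[0,0,0],"travel":[0,0,-0.4],"gripper":255},{"twist":[0,0,0],"travel":[0,0,-0.4],"gripper":255}]}}

```text
t: 9.18
ee_pos: [0.5397, 0.1019, 0.0792]
eef_rot: [-0.136, 0.991, 0.0, 0.0]
wrist_force: [-1.1, 0.7, 0.9]
grip_width: 0.695
grasp_force: 30.0
```

{"method": "move_arm", "body": {"commands": [{"twist":[0,0,0],"travel":[0,0,-0.4],"gripper":255},{"twist":[0,0,0],"travel":[0,0,-0.4],"gripper":255},{"twist":[0,0,0],"travel":[0,0,-0.4],"gripper":255}]}}

```text
t: 9.43
ee_pos: [0.5398, 0.1019, 0.0791]
eef_rot: [-0.136, 0.991, -0.0, 0.0]
wrist_force: [-3.0, -0.1, 5.3]
grip_width: 0.691
grasp_force: 30.0
```

Contact, so the ring is home. I'll release it, lift, and view the small ring.

{"method": "move_arm", "body": {"commands": [{"twist":[0,0,0],"travel":[0,0,0],"gripper":0},{"twist":[0,0,0],"travel":[0,0,0],"gripper":0},{"twist":[0,0,0],"travel":[0,0,0],"gripper":0},{"twist":[0,0,0],"travel":[0,0,10],"gripper":0},{"twist":[0,0,0],"travel":[0,0,45],"gripper":0},{"twist":[0,0,0],"travel":[0,0,80],"gripper":0},{"twist":[0,0,0],"travel":[-2,-35,85],"gripper":0},{"twist":[0,0,0],"travel":[-4,-75,85],"gripper":0}]}}

```text
t: 10.1
ee_pos: [0.5383, 0.0283, 0.1674]
eef_rot: [-0.138, 0.99, 0.001, 0.004]
wrist_force: [1.3, -0.4, -1.1]
grip_width: 1.0
grasp_force: 0.0
```

{"method": "move_arm", "body": {"commands": [{"twist":[0,0,0],"travel":[-3,-38,-8],"gripper":0},{"twist":[0,0,0],"travel":[-6,-76,-16],"gripper":0},{"twist":[0,0,0],"travel":[-8,-114,-24],"gripper":0},{"twist":[0,0,0],"travel":[-9,-147,-33],"gripper":0},{"twist":[0,0,0],"travel":[-9,-147,-33],"gripper":0},{"twist":[0,0,0],"travel":[-9,-147,-33],"gripper":0},{"twist":[0,0,0],"travel":[-9,-147,-33],"gripper":0}]}}

```text
t: 10.68
ee_pos: [0.5271, -0.1202, 0.1309]
eef_rot: [-0.136, 0.991, -0.0, 0.001]
wrist_force: [0.8, 0.2, 0.9]
grip_width: 1.001
grasp_force: 0.0
```

Run:
```python
from h import *
cam('wrist');cam('wrist');c=cam('wrist'); s=get_state(); print(s['ee_pos'],s['eef_rot'])
ringfit(c,(.4465,-.1435),.0185,.0235)
c=cam('top');ringfit(c,(.541,.103),.09,.098)
```

```text
[ 0.52724504 -0.11905793  0.13099985] [-1.36882207e-01  9.90587128e-01 -5.11386461e-05  6.32569330e-04]
circle [ 0.44649 -0.14353] d 52.58 res 0.00021 z 0.0215 233
circle [ 0.44661 -0.1435 ] d 32.11 res 0.0002 z 0.0215 142
enc ((0.44643551111221313, -0.14355875551700592), 0.027017969638109207) 3460
enc ((0.5675792098045349, 0.10838331282138824), 0.010189260356128216) 11
```

{"method": "move_arm", "body": {"commands": [{"twist":[0,0,0],"travel":[-40,-12,-5],"gripper":0},{"twist":[0,0,0],"travel":[-78,-23,-15],"gripper":0},{"twist":[0,0,0],"travel":[-80.7,-23.8,-50],"gripper":0},{"twist":[0,0,0],"travel":[-80.7,-23.8,-90],"gripper":0},{"twist":[0,0,0],"travel":[-80.7,-23.8,-115],"gripper":0},{"twist":[0,0,0],"travel":[-80.7,-23.8,-124.5],"gripper":0},{"twist":[0,0,0],"travel":[-80.7,-23.8,-124.5],"gripper":0},{"twist":[0,0,0],"travel":[-80.7,-23.8,-124.5],"gripper":0}]}}

```text
t: 11.55
ee_pos: [0.4463, -0.1431, 0.0056]
eef_rot: [-0.137, 0.991, -0.0, -0.0]
wrist_force: [0.3, 0.2, -0.9]
grip_width: 0.998
grasp_force: 0.0
```

{"method": "move_arm", "body": {"commands": [{"twist":[0,0,0],"travel":[0,0,0],"gripper":255},{"twist":[0,0,0],"travel":[0,0,0],"gripper":255},{"twist":[0,0,0],"travel":[0,0,0],"gripper":255},{"twist":[0,0,0],"travel":[0,0,0],"gripper":255},{"twist":[0,0,0],"travel":[0,0,0],"gripper":255},{"twist":[0,0,0],"travel":[0,0,0],"gripper":255},{"twist":[0,0,0],"travel":[0,0,0],"gripper":255}]}}

```text
t: 12.13
ee_pos: [0.446, -0.1439, 0.006]
eef_rot: [-0.136, 0.991, 0.0, 0.0]
wrist_force: [0.0, 1.1, 1.0]
grip_width: 0.619
grasp_force: 30.0
```

{"method": "move_arm", "body": {"commands": [{"twist":[0,0,0],"travel":[0,0,30],"gripper":255},{"twist":[0,0,0],"travel":[0,0,70],"gripper":255},{"twist":[0,0,0],"travel":[0,0,110],"gripper":255},{"twist":[0,0,0],"travel":[5,15,145],"gripper":255},{"twist":[0,0,0],"travel":[18,47,158],"gripper":255},{"twist":[0,0,0],"travel":[32,84,158],"gripper":255},{"twist":[0,0,0],"travel":[46,121,158],"gripper":255},{"twist":[0,0,0],"travel":[60,158,158],"gripper":255}]}}

```text
t: 12.8
ee_pos: [0.5056, 0.0155, 0.164]
eef_rot: [-0.135, 0.991, 0.0, -0.0]
wrist_force: [0.4, -0.6, -1.8]
grip_width: 0.613
grasp_force: 30.0
```

{"method": "move_arm", "body": {"commands": [{"twist":[0,0,0],"travel":[14,37,0],"gripper":255},{"twist":[0,0,0],"travel":[26,68,0],"gripper":255},{"twist":[0,0,0],"travel":[33.1,87.3,-5],"gripper":255},{"twist":[0,0,0],"travel":[33.1,87.3,-10],"gripper":255},{"twist":[0,0,0],"travel":[33.1,87.3,-10],"gripper":255},{"twist":[0,0,0],"travel":[33.1,87.3,-10],"gripper":255},{"twist":[0,0,0],"travel":[33.1,87.3,-10],"gripper":255},{"twist":[0,0,0],"travel":[33.1,87.3,-10],"gripper":255}]}}

```text
t: 13.47
ee_pos: [0.5388, 0.1004, 0.1541]
eef_rot: [-0.135, 0.991, 0.0, 0.0]
wrist_force: [-0.7, -0.2, -2.1]
grip_width: 0.613
grasp_force: 30.0
```

Run:
```python
from h import *
cam('wrist');c=cam('wrist'); s=get_state(); p=s['ee_pos']; print(p,s['wrist_force'])
prof(c,p[2]+.0152,.0161,.027); heldfit(c,p[:2],p[2]+.0155,.0161,.027,dz=.0008)
ringfit(c,(.541,.103),.0915,.097)
```

```text
[0.53896426 0.10055052 0.15428608] [-0.41409308  0.54404485 -2.25352132]
a: near-in [-1.6 -1.3 -1.2 -0.9 -0.8 -0.6  0.   0.4  1.5] near-out [-1.1 -0.6 -1.  -0.6 -0.4 -0.7 -0.1 -0.2 -0.1] far-in [8.9 6.1 4.2 3.3 3.2 3.4 4.6 5.9 8.4]
b(a,in,out) [(-12, np.float64(-1.2), np.float64(-0.08)), (-9, np.float64(-1.03), np.float64(-0.97)), (-6, np.float64(-1.06), np.float64(-0.99)), (-3, np.float64(-0.96), np.float64(-1.07)), (0, np.float64(-1.07), np.float64(-1.06))]
held [0.53915 0.10061] shrink 0.00067 n 142 271 std 0.00029 z 0.1698 4042
circle [0.56011 0.11788] d 10.81 res 0.00201 z 0.0946 56
circle [0.56546 0.09737] d 11.88 res 0.00193 z 0.0946 61
circle [0.53886 0.10166] d 29.51 res 0.00047 z 0.0946 105
circle [0.53683 0.10127] d 52.2 res 0.00487 z 0.0946 287
enc ((0.5391752123832703, 0.10163992643356323), 0.030993059277534485) 3027
```

{"method": "move_arm", "body": {"commands": [{"twist":[0,0,0],"travel":[0.5,1.2,0],"gripper":255},{"twist":[0,0,0],"travel":[0.5,1.2,0],"gripper":255},{"twist":[0,0,0],"travel":[0.5,1.2,-8],"gripper":255},{"twist":[0,0,0],"travel":[0.5,1.2,-18],"gripper":255},{"twist":[0,0,0],"travel":[0.5,1.2,-28],"gripper":255},{"twist":[0,0,0],"travel":[0.5,1.2,-38],"gripper":255},{"twist":[0,0,0],"travel":[0.5,1.2,-44],"gripper":255},{"twist":[0,0,0],"travel":[0.5,1.2,-44],"gripper":255}]}}

```text
t: 14.23
ee_pos: [0.5382, 0.102, 0.1075]
eef_rot: [-0.136, 0.991, -0.001, -0.002]
wrist_force: [-0.3, -1.2, -2.6]
grip_width: 0.617
grasp_force: 30.0
```

Run:
```python
from h import *
cam('wrist');cam('wrist');cam('wrist');c=cam('wrist'); s=get_state(); p=s['ee_pos']; print(p,s['wrist_force'])
prof(c,p[2]+.0152,.0161,.027); heldfit(c,p[:2],p[2]+.0155,.0161,.027,dz=.0008)
```

```text
[0.54002167 0.102738   0.11027022] [-0.06627504  0.12271851 -1.4536051 ]
a: near-in [ 2.6 13.1  9.5  8.2  6.6  7.8  9.  12.4  0.3] near-out [1.  1.3 1.3 1.  1.2 1.2 1.1 1.2 0.9] far-in [10.1  7.5  6.2  5.   5.1  5.2  5.9  7.5 10. ]
b(a,in,out) [(-12, np.float64(0.44), np.float64(-3.3)), (-9, np.float64(1.05), np.float64(0.18)), (-6, np.float64(0.23), np.float64(0.83)), (-3, np.float64(0.23), np.float64(0.89)), (0, np.float64(0.03), np.float64(0.86)), (3, np.float64(1.03), np.float64(0.87))]
held [0.54048 0.10288] shrink 0.00072 n 170 229 std 0.00042 z 0.1256 3897
```

{"method": "move_arm", "body": {"commands": [{"twist":[0,0,0],"travel":[-0.5,-1,0],"gripper":255},{"twist":[0,0,0],"travel":[-0.5,-1,-1],"gripper":255},{"twist":[0,0,0],"travel":[-0.5,-1,-2],"gripper":255},{"twist":[0,0,0],"travel":[-0.5,-1,-3],"gripper":255},{"twist":[0,0,0],"travel":[-0.5,-1,-4],"gripper":255},{"twist":[0,0,0],"travel":[-0.5,-1,-5],"gripper":255},{"twist":[0,0,0],"travel":[-0.5,-1,-6],"gripper":255},{"twist":[0,0,0],"travel":[-0.5,-1,-6],"gripper":255}]}}

```text
t: 15.1
ee_pos: [0.5389, 0.1015, 0.1036]
eef_rot: [-0.136, 0.991, -0.0, -0.0]
wrist_force: [0.6, -0.8, -2.7]
grip_width: 0.613
grasp_force: 30.0
```

Run:
```python
from h import *
c=cam('wrist'); s=get_state(); p=s['ee_pos']; print(p,s['wrist_force'],s['ft_torque'])
prof(c,p[2]+.0152,.0161,.027); heldfit(c,p[:2],p[2]+.0155,.0161,.027,dz=.0008)
```

```text
[0.53896722 0.1015193  0.10372706] [ 0.89861571  0.15501133 -2.35289422] [-0.0408724   0.01270116 -0.03168627]
a: near-in [ 0.1 12.1  9.3  8.1 -0.5  8.1  9.3 12.7  0.6] near-out [-0.4 -0.  -0.3 -0.2 -0.2  0.  -0.9 -0.2 -0.5] far-in [8.9 6.  4.7 4.8 4.7 4.5 4.5 6.  8.7]
b(a,in,out) [(-12, np.float64(-0.77), np.float64(0.02)), (-9, np.float64(0.61), np.float64(0.08)), (-6, np.float64(0.2), np.float64(-0.02)), (-3, np.float64(0.0), np.float64(0.11)), (0, np.float64(-3.59), np.float64(-0.05))]
held [0.53909 0.10171] shrink 0.00071 n 154 313 std 0.00044 z 0.1192 4005
```

Engaged on the 31 mm step with no force. Continuing down to the large ring.

{"method": "move_arm", "body": {"commands": [{"twist":[0,0,0],"travel":[0.3,0,-1],"gripper":255},{"twist":[0,0,0],"travel":[0.3,0,-2],"gripper":255},{"twist":[0,0,0],"travel":[0.3,0,-3],"gripper":255},{"twist":[0,0,0],"travel":[0.3,0,-4],"gripper":255},{"twist":[0,0,0],"travel":[0.3,0,-5],"gripper":255},{"twist":[0,0,0],"travel":[0.3,0,-6],"gripper":255},{"twist":[0,0,0],"travel":[0.3,0,-6.3],"gripper":255},{"twist":[0,0,0],"travel":[0.3,0,-6.3],"gripper":255}]}}

```text
t: 15.82
ee_pos: [0.5393, 0.1015, 0.0974]
eef_rot: [-0.136, 0.991, -0.0, -0.0]
wrist_force: [0.3, 0.0, -3.4]
grip_width: 0.615
grasp_force: 30.0
```

{"method": "move_arm", "body": {"commands": [{"twist":[0,0,0],"travel":[0,0,-0.4],"gripper":255},{"twist":[0,0,0],"travel":[0,0,-0.4],"gripper":255},{"twist":[0,0,0],"travel":[0,0,-0.4],"gripper":255}]}}

```text
t: 16.07
ee_pos: [0.5394, 0.1016, 0.0972]
eef_rot: [-0.136, 0.991, 0.0, 0.0]
wrist_force: [0.6, -0.4, -0.4]
grip_width: 0.616
grasp_force: 30.0
```

{"method": "move_arm", "body": {"commands": [{"twist":[0,0,0],"travel":[0,0,-0.4],"gripper":255},{"twist":[0,0,0],"travel":[0,0,-0.4],"gripper":255},{"twist":[0,0,0],"travel":[0,0,-0.4],"gripper":255}]}}

```text
t: 16.32
ee_pos: [0.5394, 0.1016, 0.0971]
eef_rot: [-0.136, 0.991, -0.0, 0.0]
wrist_force: [0.2, 0.2, 0.4]
grip_width: 0.612
grasp_force: 30.0
```

{"method": "move_arm", "body": {"commands": [{"twist":[0,0,0],"travel":[0,0,0],"gripper":0},{"twist":[0,0,0],"travel":[0,0,0],"gripper":0},{"twist":[0,0,0],"travel":[0,0,0],"gripper":0},{"twist":[0,0,0],"travel":[0,0,10],"gripper":0},{"twist":[0,0,0],"travel":[0,0,45],"gripper":0},{"twist":[0,0,0],"travel":[0,0,70],"gripper":0},{"twist":[0,0,0],"travel":[17,-34,72],"gripper":0},{"twist":[0,0,0],"travel":[34,-68,72],"gripper":0}]}}

```text
t: 16.98
ee_pos: [0.5752, 0.0347, 0.1729]
eef_rot: [-0.138, 0.99, 0.0, 0.004]
wrist_force: [0.0, 0.2, -0.3]
grip_width: 0.994
grasp_force: 0.0
```

{"method": "move_arm", "body": {"commands": [{"twist":[0,0,0],"travel":[17,-34,-8],"gripper":0},{"twist":[0,0,0],"travel":[34,-68,-16],"gripper":0},{"twist":[0,0,0],"travel":[51,-102,-24],"gripper":0},{"twist":[0,0,0],"travel":[68,-132,-32],"gripper":0},{"twist":[0,0,0],"travel":[82,-138.5,-40],"gripper":0},{"twist":[0,0,0],"travel":[82,-138.5,-40],"gripper":0},{"twist":[0,0,0],"travel":[82,-138.5,-40],"gripper":0}]}}

```text
t: 17.57
ee_pos: [0.6553, -0.1057, 0.1283]
eef_rot: [-0.135, 0.991, 0.0, -0.001]
wrist_force: [-0.1, -0.0, -0.5]
grip_width: 1.002
grasp_force: 0.0
```

Run:
```python
from h import *
import pickle
cam('wrist');cam('wrist');cam('wrist');c=cam('wrist'); pickle.dump(c,open('w5.pkl','wb')); s=get_state(); print(s['ee_pos'],s['eef_rot'])
ringfit(c,(.5753,-.1283),.0165,.0208)
ringfit(c,(.5753,-.1283),.0215,.0275)
a=cv2.resize(c['pixels'][70:200,240:410],None,fx=4.4,fy=4.4,interpolation=2); cv2.imwrite('pics/w5c.png',a[:,:,::-1])
```

```text
[ 0.6552488  -0.1039201   0.12999119] [-1.36733292e-01  9.90607680e-01 -6.95156186e-05  6.53510226e-04]
circle [ 0.57507 -0.1287 ] d 42.07 res 0.0011 z 0.0196 201
circle [ 0.57503 -0.12846] d 30.2 res 0.00199 z 0.0196 225
enc ((0.5750851631164551, -0.12868823111057281), 0.02207399159669876) 1640
circle [ 0.58373 -0.13637] d 13.46 res 0.00216 z 0.0237 66
circle [ 0.56646 -0.12092] d 13.37 res 0.00224 z 0.0237 68
enc ((0.5742490887641907, -0.13076050579547882), 0.020079202950000763) 571
```

View pics/w5c.png

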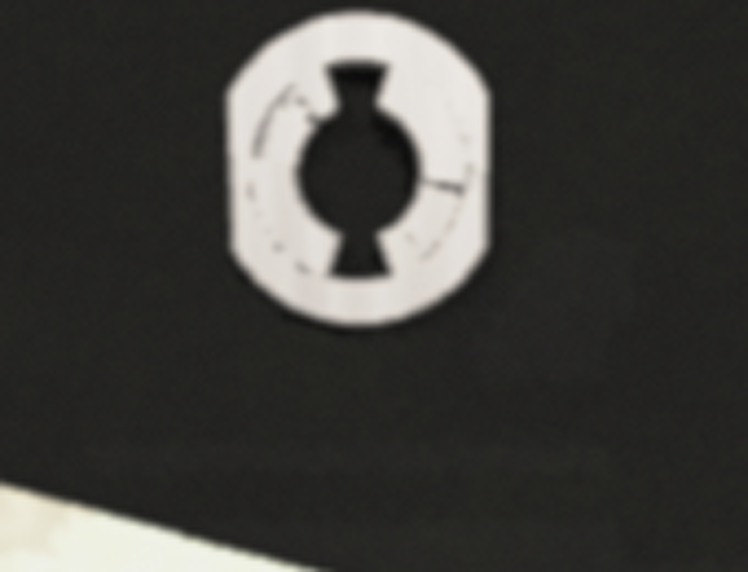

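The collar's slots run vertically in the crop, at (357,65)–(360,275), so the tool already faces the flats within about 1°. I'll grip it there.

{"method": "move_arm", "body": {"commands": [{"twist":[0,0,0],"travel":[-40,-12,-5],"gripper":0},{"twist":[0,0,0],"travel":[-78,-23.5,-15],"gripper":0},{"twist":[0,0,0],"travel":[-80.2,-24.1,-50],"gripper":0},{"twist":[0,0,0],"travel":[-80.2,-24.1,-90],"gripper":0},{"twist":[0,0,0],"travel":[-80.2,-24.1,-115],"gripper":0},{"twist":[0,0,0],"travel":[-80.2,-24.1,-123.5],"gripper":0},{"twist":[0,0,0],"travel":[-80.2,-24.1,-123.5],"gripper":0},{"twist":[0,0,0],"travel":[-80.2,-24.1,-123.5],"gripper":0}]}}

```text
t: 18.43
ee_pos: [0.576, -0.1283, 0.0065]
eef_rot: [-0.137, 0.991, -0.0, 0.001]
wrist_force: [-0.1, -0.6, 0.5]
grip_width: 1.002
grasp_force: 0.0
```

{"method": "move_arm", "body": {"commands": [{"twist":[0,0,0],"travel":[0,0,0],"gripper":255},{"twist":[0,0,0],"travel":[0,0,0],"gripper":255},{"twist":[0,0,0],"travel":[0,0,0],"gripper":255},{"twist":[0,0,0],"travel":[0,0,0],"gripper":255},{"twist":[0,0,0],"travel":[0,0,0],"gripper":255},{"twist":[0,0,0],"travel":[0,0,0],"gripper":255},{"twist":[0,0,0],"travel":[0,0,0],"gripper":255},{"twist":[0,0,0],"travel":[0,0,0],"gripper":255}]}}

```text
t: 19.1
ee_pos: [0.5751, -0.1291, 0.0053]
eef_rot: [-0.136, 0.991, -0.0, -0.0]
wrist_force: [0.1, 0.5, 0.7]
grip_width: 0.478
grasp_force: 0.0
```

{"method": "move_arm", "body": {"commands": [{"twist":[0,0,0],"travel":[0,0,0],"gripper":255},{"twist":[0,0,0],"travel":[0,0,0],"gripper":255},{"twist":[0,0,0],"travel":[0,0,0],"gripper":255}]}}

```text
t: 19.35
ee_pos: [0.5751, -0.1291, 0.0052]
eef_rot: [-0.136, 0.991, 0.0, -0.0]
wrist_force: [0.2, 1.0, 0.6]
grip_width: 0.433
grasp_force: 30.0
```

{"method": "move_arm", "body": {"commands": [{"twist":[0,0,0],"travel":[0,0,30],"gripper":255},{"twist":[0,0,0],"travel":[0,0,70],"gripper":255},{"twist":[0,0,0],"travel":[0,0,110],"gripper":255},{"twist":[0,0,-1],"travel":[-3,20,145],"gripper":255},{"twist":[0,0,-2.2],"travel":[-9,58,158],"gripper":255},{"twist":[0,0,-2.2],"travel":[-15,98,158],"gripper":255},{"twist":[0,0,-2.2],"travel":[-21,138,158],"gripper":255},{"twist":[0,0,-2.2],"travel":[-27,178,158],"gripper":255}]}}

```text
t: 20.02
ee_pos: [0.5473, 0.0504, 0.1636]
eef_rot: [-0.116, 0.993, 0.0, 0.0]
wrist_force: [0.2, 0.2, -0.9]
grip_width: 0.437
grasp_force: 30.0
```

{"method": "move_arm", "body": {"commands": [{"twist":[0,0,0],"travel":[-5,32,0],"gripper":255},{"twist":[0,0,0],"travel":[-8.2,52.9,-4],"gripper":255},{"twist":[0,0,0],"travel":[-8.2,52.9,-4],"gripper":255},{"twist":[0,0,0],"travel":[-8.2,52.9,-4],"gripper":255},{"twist":[0,0,0],"travel":[-8.2,52.9,-4],"gripper":255},{"twist":[0,0,0],"travel":[-8.2,52.9,-4],"gripper":255},{"twist":[0,0,0],"travel":[-8.2,52.9,-4],"gripper":255}]}}

```text
t: 20.6
ee_pos: [0.5401, 0.1008, 0.1593]
eef_rot: [-0.116, 0.993, -0.0, -0.0]
wrist_force: [-0.5, 0.2, -0.6]
grip_width: 0.434
grasp_force: 30.0
```

Run:
```python
from h import *
cam('wrist');c=cam('wrist'); s=get_state(); p=s['ee_pos']; print(p,s['eef_rot'],s['wrist_force'],s['grip_width'])
prof(c,p[2]+.0132,.0096,.022,yaw=13.4); heldfit(c,p[:2],p[2]+.0135,.0096,.022,dz=.0008)
ringfit(c,(.541,.103),.1095,.1155); save(c,'w6.png')
```

```text
[0.54010001 0.10090506 0.15931301] [-1.16136858e-01  9.93233220e-01 -1.57904458e-05 -7.08421528e-06] [ 0.18192805  0.36270682 -0.22519612] 0.4319899103693809
a: near-in [ nan -4.5 -0.1 -6.5 -6.   0.4 -6.3 -8.1  nan] near-out [-0.9 -0.6 -0.4 -0.4 -0.1  0.1 -0.   0.2  0.3] far-in [ 0.8 14.2 13.1 12.1 12.7]
b(a,in,out) [(-12, np.float64(-0.98), np.float64(-0.07)), (-9, np.float64(-1.2), np.float64(-0.91)), (-6, np.float64(1.02), np.float64(-0.95))]
held [0.53955 0.10067] shrink 0.00051 n 23 226 std 0.00044 z 0.1732 979
circle [0.56316 0.10485] d 12.74 res 0.00235 z 0.1126 76
circle [0.53769 0.10127] d 45.38 res 0.00476 z 0.1126 274
enc ((0.5397214889526367, 0.10160737484693527), 0.02721216529607773) 2756h.py:51: RuntimeWarning: invalid value encountered in sqrt
  ins=[(x[2]+np.sqrt(Ri**2*1e6-x[0]**2)) for x in r if len(x)>1]; outs=[(x[1]+np.sqrt(Ro**2*1e6-x[0]**2)) for x in r if len(x)>1]; far=[(x[3]-np.sqrt(Ri**2*1e6-x[0]**2)) for x in r if len(x)>1 and x[3]>0]
```

View pics/w6.png

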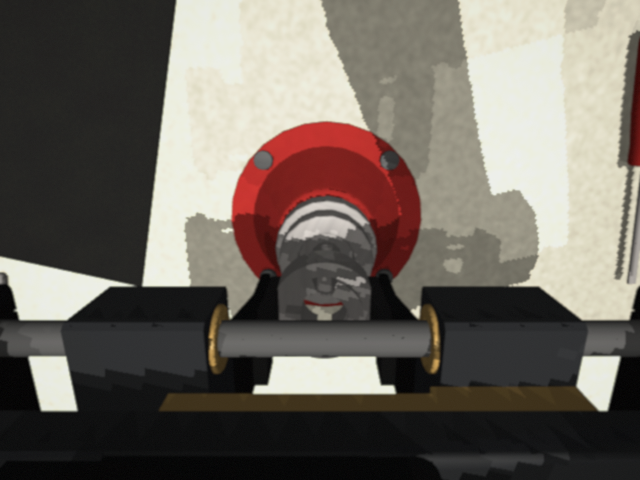

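Collar held at (325,285), flats on the pads, and both rings seated below. I'll nudge +1 mm in y and descend to just above the tip.

{"method": "move_arm", "body": {"commands": [{"twist":[0,0,0],"travel":[0,1,0],"gripper":255},{"twist":[0,0,0],"travel":[0,1,-8],"gripper":255},{"twist":[0,0,0],"travel":[0,1,-13],"gripper":255},{"twist":[0,0,0],"travel":[0,1,-13],"gripper":255},{"twist":[0,0,0],"travel":[0,1,-13],"gripper":255},{"twist":[0,0,0],"travel":[0,1,-13],"gripper":255},{"twist":[0,0,0],"travel":[0,1,-13],"gripper":255}]}}

```text
t: 21.28
ee_pos: [0.5401, 0.103, 0.1464]
eef_rot: [-0.117, 0.993, 0.0, 0.0]
wrist_force: [0.9, 0.4, -0.9]
grip_width: 0.436
grasp_force: 30.0
```

```bash
python3 - 2>/dev/null <<'E'
from h import *
cam('wrist');c=cam('wrist'); s=get_state(); p=s['ee_pos']; print(p,s['wrist_force'])
prof(c,p[2]+.0135,.0096,.022,yaw=13.4); heldfit(c,p[:2],p[2]+.0138,.0096,.022,dz=.0008)
E
```

```text
[0.54009921 0.10297362 0.14649303] [-0.54217338  0.08965341 -1.27282837]
a: near-in [ nan  3.1  0.1  1.4 -5.5 -5.7 -4.4 -9.7  nan] near-out [ 1.1  0.9  0.6  0.7  0.6  0.2  0.4 -0.1 -0.6] far-in [-3.1 12.9 12.4 12.9 14.8  1.3]
b(a,in,out) [(-12, np.float64(0.87), np.float64(-0.1)), (-9, np.float64(0.88), np.float64(1.28)), (-6, np.float64(5.17), np.float64(1.05)), (-3, np.float64(3.28), np.float64(1.08)), (0, np.float64(4.4), np.float64(1.12))]
held [0.53982 0.10283] shrink 0.00038 n 23 203 std 0.00044 z 0.1606 1372
```

{"method": "move_arm", "body": {"commands": [{"twist":[0,0,0],"travel":[-0.2,-0.9,0],"gripper":255},{"twist":[0,0,0],"travel":[-0.2,-0.9,-2],"gripper":255},{"twist":[0,0,0],"travel":[-0.2,-0.9,-4],"gripper":255},{"twist":[0,0,0],"travel":[-0.2,-0.9,-5],"gripper":255},{"twist":[0,0,0],"travel":[-0.2,-0.9,-6],"gripper":255},{"twist":[0,0,0],"travel":[-0.2,-0.9,-7],"gripper":255},{"twist":[0,0,0],"travel":[-0.2,-0.9,-8],"gripper":255},{"twist":[0,0,0],"travel":[-0.2,-0.9,-8],"gripper":255}]}}

```text
t: 22.05
ee_pos: [0.5396, 0.1019, 0.138]
eef_rot: [-0.117, 0.993, -0.0, -0.0]
wrist_force: [0.3, -0.3, -0.5]
grip_width: 0.432
grasp_force: 30.0
```

```bash
python3 - 2>/dev/null <<'E'
from h import *
c=cam('wrist'); s=get_state(); p=s['ee_pos']; print(p,s['wrist_force'])
prof(c,p[2]+.0135,.0096,.022,yaw=13.4); heldfit(c,p[:2],p[2]+.0138,.0096,.022,dz=.0008)
E
```

```text
[0.53969666 0.10194608 0.13815312] [-0.17000854 -0.96923758  0.1443205 ]
a: near-in [ nan  2.4 -0.   0.2 -6.3  0.1 -6.5 -9.6  nan] near-out [-0.4 -0.6 -0.2 -0.1 -0.2 -0.1 -0.3 -0.5 -0.5] far-in [-2.1 12.5 11.7 12.2 14.4]
b(a,in,out) [(-12, np.float64(0.16), np.float64(-0.08)), (-9, np.float64(-0.04), np.float64(2.54)), (-6, np.float64(0.12), np.float64(0.17)), (-3, np.float64(2.01), np.float64(0.11)), (0, np.float64(3.48), np.float64(0.14)), (3, np.float64(4.09), np.float64(0.18))]
held [0.53955 0.10186] shrink 0.00018 n 29 212 std 0.00045 z 0.1522 1512
```

{"method": "move_arm", "body": {"commands": [{"twist":[0,0,0],"travel":[0,0,-1.5],"gripper":255},{"twist":[0,0,0],"travel":[0,0,-3],"gripper":255},{"twist":[0,0,0],"travel":[0,0,-4.5],"gripper":255},{"twist":[0,0,0],"travel":[0,0,-6],"gripper":255},{"twist":[0,0,0],"travel":[0,0,-7.5],"gripper":255},{"twist":[0,0,0],"travel":[0,0,-9],"gripper":255},{"twist":[0,0,0],"travel":[0,0,-10],"gripper":255},{"twist":[0,0,0],"travel":[0,0,-10],"gripper":255}]}}

```text
t: 22.77
ee_pos: [0.5396, 0.1019, 0.128]
eef_rot: [-0.117, 0.993, -0.0, -0.0]
wrist_force: [0.5, -0.4, -1.0]
grip_width: 0.431
grasp_force: 30.0
```

{"method": "move_arm", "body": {"commands": [{"twist":[0,0,0],"travel":[0,0,-2],"gripper":255},{"twist":[0,0,0],"travel":[0,0,-4],"gripper":255},{"twist":[0,0,0],"travel":[0,0,-6],"gripper":255},{"twist":[0,0,0],"travel":[0,0,-8],"gripper":255},{"twist":[0,0,0],"travel":[0,0,-10],"gripper":255},{"twist":[0,0,0],"travel":[0,0,-12],"gripper":255},{"twist":[0,0,0],"travel":[0,0,-13],"gripper":255},{"twist":[0,0,0],"travel":[0,0,-13],"gripper":255}]}}

```text
t: 23.43
ee_pos: [0.5396, 0.1019, 0.1149]
eef_rot: [-0.117, 0.993, -0.0, -0.0]
wrist_force: [-0.5, 0.6, -1.5]
grip_width: 0.433
grasp_force: 30.0
```

{"method": "move_arm", "body": {"commands": [{"twist":[0,0,0],"travel":[0,0,-1],"gripper":255},{"twist":[0,0,0],"travel":[0,0,-1],"gripper":255},{"twist":[0,0,0],"travel":[0,0,-1],"gripper":255}]}}

```text
t: 23.68
ee_pos: [0.5398, 0.102, 0.1143]
eef_rot: [-0.117, 0.993, 0.0, 0.0]
wrist_force: [0.3, 0.1, -1.0]
grip_width: 0.437
grasp_force: 30.0
```

{"method": "move_arm", "body": {"commands": [{"twist":[0,0,0],"travel":[0,0,-0.7],"gripper":255},{"twist":[0,0,0],"travel":[0,0,-1.4],"gripper":255},{"twist":[0,0,0],"travel":[0,0,-2.1],"gripper":255},{"twist":[0,0,0],"travel":[0,0,-2.8],"gripper":255},{"twist":[0,0,0],"travel":[0,0,-3.5],"gripper":255},{"twist":[0,0,0],"travel":[0,0,-4],"gripper":255},{"twist":[0,0,0],"travel":[0,0,-4],"gripper":255},{"twist":[0,0,0],"travel":[0,0,-4],"gripper":255}]}}

```text
t: 24.35
ee_pos: [0.5399, 0.102, 0.1106]
eef_rot: [-0.117, 0.993, -0.0, 0.0]
wrist_force: [-2.0, 1.0, 5.7]
grip_width: 0.437
grasp_force: 30.0
```

{"method": "move_arm", "body": {"commands": [{"twist":[0,0,0],"travel":[0,0,-0.7],"gripper":255},{"twist":[0,0,0],"travel":[0,0,-1.4],"gripper":255},{"twist":[0,0,0],"travel":[0,0,-2.1],"gripper":255},{"twist":[0,0,0],"travel":[0,0,-2.8],"gripper":255},{"twist":[0,0,0],"travel":[0,0,-3.3],"gripper":255},{"twist":[0,0,0],"travel":[0,0,-3.3],"gripper":255},{"twist":[0,0,0],"travel":[0,0,-3.3],"gripper":255}]}}

```text
t: 24.93
ee_pos: [0.54, 0.102, 0.1079]
eef_rot: [-0.117, 0.993, -0.0, 0.0]
wrist_force: [-3.5, 0.9, 8.4]
grip_width: 0.433
grasp_force: 30.0
```

```bash
python3 - 2>/dev/null <<'E'
from h import *
c=cam('wrist'); s=get_state(); p=s['ee_pos']; print(p,s['wrist_force'],s['ft_torque'])
X,uv=cloud(c); r=np.hypot(X[:,0]-.5397,X[:,1]-.1018)
for lo,hi in((.0165,.0185),(.0188,.0208),(.0235,.0265),(.028,.0305)):
    q=(r>lo)&(r<hi)&(X[:,2]>.08)&(X[:,2]<.14); h,e=np.histogram(X[q][:,2],bins=np.arange(.084,.135,.001)); print(lo,[(round(e[i],3),h[i]) for i in np.argsort(-h)[:4]])
E
```

```text
[0.53994876 0.10200173 0.10787717] [-2.89461674  0.67246809  8.08795311] [ 0.10219558  0.89231908 -0.05204034]
0.0165 [(np.float64(0.122), np.int64(436)), (np.float64(0.121), np.int64(127)), (np.float64(0.123), np.int64(104)), (np.float64(0.12), np.int64(5))]
0.0188 [(np.float64(0.122), np.int64(353)), (np.float64(0.121), np.int64(140)), (np.float64(0.123), np.int64(102)), (np.float64(0.132), np.int64(25))]
0.0235 [(np.float64(0.106), np.int64(462)), (np.float64(0.105), np.int64(286)), (np.float64(0.107), np.int64(108)), (np.float64(0.104), np.int64(107))]
0.028 [(np.float64(0.088), np.int64(503)), (np.float64(0.087), np.int64(244)), (np.float64(0.089), np.int64(106)), (np.float64(0.086), np.int64(29))]
```

{"method": "move_arm", "body": {"commands": [{"twist":[0,0,0],"travel":[-0.2,0,-0.7],"gripper":255},{"twist":[0,0,0],"travel":[-0.2,0,-1.4],"gripper":255},{"twist":[0,0,0],"travel":[-0.2,0,-1.7],"gripper":255},{"twist":[0,0,0],"travel":[-0.2,0,-1.7],"gripper":255},{"twist":[0,0,0],"travel":[-0.2,0,-1.7],"gripper":255}]}}

```text
t: 25.4
ee_pos: [0.54, 0.102, 0.1065]
eef_rot: [-0.117, 0.993, -0.0, 0.001]
wrist_force: [-2.8, -0.4, 8.3]
grip_width: 0.431
grasp_force: 30.0
```

```bash
python3 - 2>/dev/null <<'E'
from h import *
c=cam('wrist'); s=get_state(); p=s['ee_pos']; print(p,s['wrist_force'])
X,uv=cloud(c); r=np.hypot(X[:,0]-.5397,X[:,1]-.1018)
for lo,hi,z in((.0175,.0205,.122),(.0235,.0265,.1055),(.028,.0305,.0875)):
    q=(r>lo)&(r<hi)&(abs(X[:,2]-z)<.003); print(lo,np.median(X[q][:,2]),q.sum())
E
```

```text
[0.53995127 0.10202805 0.10652298] [-1.92571568 -0.18424704  9.14742818]
0.0175 0.12106077568183123 1014
0.0235 0.10478377538818538 969
0.028 0.08699851258394327 891
```

Pressed about 7.4 mm, so the collar top should be clear under the pin. Turning clockwise now.

{"method": "move_arm", "body": {"commands": [{"twist":[0,0,-4],"travel":[0,0,-0.2],"gripper":255},{"twist":[0,0,-9],"travel":[0,0,-0.2],"gripper":255},{"twist":[0,0,-14],"travel":[0,0,-0.2],"gripper":255},{"twist":[0,0,-19],"travel":[0,0,-0.2],"gripper":255},{"twist":[0,0,-24],"travel":[0,0,-0.2],"gripper":255},{"twist":[0,0,-24],"travel":[0,0,-0.2],"gripper":255}]}}

```text
t: 25.95
ee_pos: [0.5405, 0.1021, 0.1066]
eef_rot: [0.093, 0.996, 0.0, 0.001]
wrist_force: [-2.6, -0.1, 9.1]
grip_width: 0.437
grasp_force: 30.0
```

```bash
python3 - 2>/dev/null <<'E'
from h import *
s=get_state(); print(s['ee_pos'],s['eef_rot'],s['wrist_force'],s['ft_torque'],s['joint_pos'][5])
E
```

```text
[0.54045363 0.10205912 0.10655485] [9.31827216e-02 9.95648323e-01 1.75661176e-04 1.16862786e-03] [-2.594821   -0.07696909  9.06571429] [-0.13610636  0.68912005 -0.12746521] -2.2402752320725368
```

{"method": "move_arm", "body": {"commands": [{"twist":[0,0,-5],"travel":[-0.3,0,0],"gripper":255},{"twist":[0,0,-10],"travel":[-0.3,0,0],"gripper":255},{"twist":[0,0,-15],"travel":[-0.3,0,0],"gripper":255},{"twist":[0,0,-20],"travel":[-0.3,0,0],"gripper":255},{"twist":[0,0,-25],"travel":[-0.3,0,0],"gripper":255},{"twist":[0,0,-30],"travel":[-0.3,0,0],"gripper":255},{"twist":[0,0,-35],"travel":[-0.3,0,0],"gripper":255},{"twist":[0,0,-36],"travel":[-0.3,0,0],"gripper":255}]}}

```text
t: 26.62
ee_pos: [0.5405, 0.1023, 0.1067]
eef_rot: [0.396, 0.918, 0.001, 0.001]
wrist_force: [-2.8, 0.3, 9.6]
grip_width: 0.433
grasp_force: 30.0
```

```bash
python3 - 2>/dev/null <<'E'
from h import *
cam('wrist');c=cam('wrist'); s=get_state(); print(s['ee_pos'],s['eef_rot'],s['wrist_force'],s['ft_torque'],s['joint_pos'][5])
save(c,'w7.png')
E
```

```text
[0.54043693 0.10225009 0.10664373] [3.94971524e-01 9.18692105e-01 7.76923883e-04 1.30711999e-03] [-1.84700925  0.09900726  9.82470136] [-0.0545003   0.61075421  0.03122161] -2.8661544527254716
```

{"method": "move_arm", "body": {"commands": [{"twist":[0,0,0],"travel":[0,0,0.8],"gripper":255},{"twist":[0,0,0],"travel":[0,0,1.6],"gripper":255},{"twist":[0,0,0],"travel":[0,0,2.4],"gripper":255},{"twist":[0,0,0],"travel":[0,0,3.2],"gripper":255},{"twist":[0,0,0],"travel":[0,0,3.8],"gripper":255},{"twist":[0,0,0],"travel":[0,0,3.8],"gripper":255},{"twist":[0,0,0],"travel":[0,0,3.8],"gripper":255}]}}

```text
t: 27.3
ee_pos: [0.5404, 0.1023, 0.1099]
eef_rot: [0.395, 0.919, 0.001, 0.001]
wrist_force: [-0.8, 0.0, 6.3]
grip_width: 0.429
grasp_force: 30.0
```

```bash
python3 - 2>/dev/null <<'E'
from h import *
cam('wrist'); s=get_state(); print(s['ee_pos'],s['wrist_force'],s['ft_torque'])
E
```

```text
[0.54041276 0.10225371 0.10989606] [ 0.15370911 -0.23042883  6.84378839] [-0.01058059  0.31305081  0.03544895]
```

{"method": "move_arm", "body": {"commands": [{"twist":[0,0,0],"travel":[0,0,0.5],"gripper":255},{"twist":[0,0,0],"travel":[0,0,0.8],"gripper":255},{"twist":[0,0,0],"travel":[0,0,0.8],"gripper":255},{"twist":[0,0,0],"travel":[0,0,0.8],"gripper":255}]}}

```text
t: 27.68
ee_pos: [0.5404, 0.1023, 0.1105]
eef_rot: [0.395, 0.919, 0.001, 0.001]
wrist_force: [-0.4, 0.0, 5.7]
grip_width: 0.437
grasp_force: 30.0
```

{"method": "move_arm", "body": {"commands": [{"twist":[0,0,0],"travel":[0,0,0.4],"gripper":255},{"twist":[0,0,0],"travel":[0,0,0.4],"gripper":255},{"twist":[0,0,0],"travel":[0,0,0.4],"gripper":255}]}}

```text
t: 27.93
ee_pos: [0.5404, 0.1023, 0.1107]
eef_rot: [0.395, 0.919, 0.001, 0.001]
wrist_force: [1.2, -0.2, 4.7]
grip_width: 0.438
grasp_force: 30.0
```

{"method": "move_arm", "body": {"commands": [{"twist":[0,0,0],"travel":[0,0,0.5],"gripper":255},{"twist":[0,0,0],"travel":[0,0,0.5],"gripper":255},{"twist":[0,0,0],"travel":[0,0,0.5],"gripper":0},{"twist":[0,0,0],"travel":[0,0,0.5],"gripper":0},{"twist":[0,0,0],"travel":[0,0,0.5],"gripper":0},{"twist":[0,0,0],"travel":[0,0,0.5],"gripper":0},{"twist":[0,0,0],"travel":[0,0,10],"gripper":0},{"twist":[0,0,0],"travel":[0,0,40],"gripper":0}]}}

```text
t: 28.6
ee_pos: [0.5359, 0.1008, 0.1464]
eef_rot: [0.396, 0.918, -0.004, -0.004]
wrist_force: [-0.4, 0.4, 0.1]
grip_width: 0.801
grasp_force: 0.0
```

{"method": "move_arm", "body": {"commands": [{"twist":[0,0,0],"travel":[0,0,30],"gripper":0},{"twist":[0,0,0],"travel":[20,-20,55],"gripper":0},{"twist":[0,0,0],"travel":[42,-44,60],"gripper":0},{"twist":[0,0,0],"travel":[57,-60,60],"gripper":0},{"twist":[0,0,0],"travel":[57,-60,60],"gripper":0},{"twist":[0,0,0],"travel":[57,-60,60],"gripper":0},{"twist":[0,0,0],"travel":[57,-60,60],"gripper":0}]}}

```text
t: 29.18
ee_pos: [0.5956, 0.042, 0.2099]
eef_rot: [0.395, 0.918, -0.0, -0.001]
wrist_force: [-0.6, -0.4, 0.0]
grip_width: 0.999
grasp_force: 0.0
```

```bash
python3 - 2>/dev/null <<'E'
from h import *
cam('wrist');c=cam('wrist'); s=get_state(); print(s['t'],s['ee_pos'])
X,uv=cloud(c); r=np.hypot(X[:,0]-.5397,X[:,1]-.1018)
for lo,hi,z in((.0,.006,.139),(.0175,.0205,.1245),(.0235,.0265,.1085),(.028,.0305,.0905)):
    q=(r>lo)&(r<hi)&(abs(X[:,2]-z)<.003); A=np.c_[X[q][:,:2]-[.5397,.1018],np.ones(q.sum())]; print(lo,np.linalg.lstsq(A,X[q][:,2],rcond=None)[0].round(4),q.sum())
q=(r<.03)&(X[:,2]>.085)&(X[:,2]<.145); u=uv[q]; x0,y0=u.min(0)-15; x1,y1=u.max(0)+15; x0=max(x0,0);y0=max(y0,0)
cv2.imwrite('pics/w8.png',cv2.resize(c['pixels'][y0:y1,x0:x1],None,fx=4.5,fy=4.5,interpolation=2)[:,:,::-1])
# flats direction: boundary of collar top
for zz,R in((.1245,.023),(.1085,.028),(.0905,.032)):
    q=(r<R)&(abs(X[:,2]-zz)<.0015); m=np.zeros((480,640),np.uint8); m[uv[q][:,1],uv[q][:,0]]=1; k=max(cv2.findContours(m,0,cv2.CHAIN_APPROX_NONE)[0],key=len)
    P=onplane(c,k.reshape(-1,2),zz)[:,:2]; print(zz,cv2.minAreaRect((P*1000).astype(np.float32)),circ(P))
E
```

```text
29.2833 [0.59549784 0.0424932  0.21002187]
0.0 [0.003  0.0096 0.1397] 370
0.0175 [0.0027 0.0004 0.1254] 963
0.0235 [ 0.001  -0.0015  0.1092] 1143
0.028 [-0.0029 -0.0013  0.0912] 787
0.1245 ((539.8734741210938, 101.40299987792969), (37.91532897949219, 43.854469299316406), 44.78575134277344) (array([0.53975356, 0.10153547]), np.float64(0.020941389735403503))
0.1085 ((539.3988037109375, 101.96449279785156), (53.23723602294922, 52.62553024291992), 43.47531509399414) (array([0.53962443, 0.10185042]), np.float64(0.026286157644788137))
0.0905 ((539.1543579101562, 101.9767074584961), (60.402584075927734, 61.360511779785156), 41.76538848876953) (array([0.53905549, 0.10187167]), np.float64(0.030289039047028732))
```

View pics/w8.png

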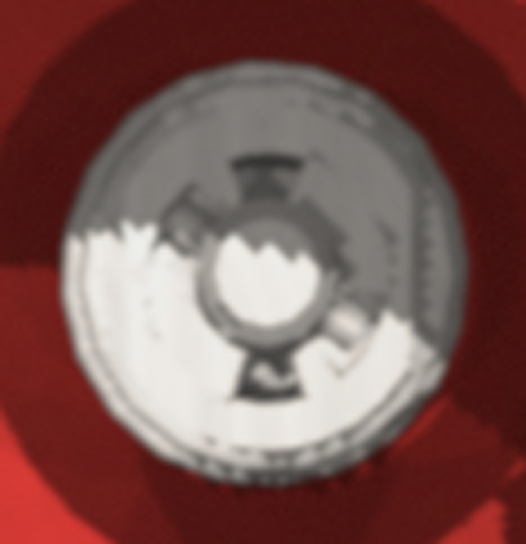

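The crop shows the pin at (185,230)–(345,325) in the notches, about 60° from the slots at (265,165) and (270,380). The collar underside is about 108.6 mm and level, and the rings are seated.

```bash
python3 -c "
from workcell import *
print(hand_in())"
```

```text
the job is handed in; nothing more can be done
None
```

The swivel is rebuilt and handed in at about 29 s. In the last wrist view the collar was locked about 59° from the pin, level, with its underside near 108.7 mm and both rings seated; the judge's verdict was not shown.

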